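# Pack the lunch box in layers

### The arm

A 6-joint arm with a two-finger parallel gripper is mounted at the origin on a cart in front of the work surface, level with it; the furniture and walls round the work are solid. World frame = base frame: x ahead of the robot, y to its left, z up, the work surface at z = 0. Lengths are in mm, angles in rad, forces in N, time in s.
With the tool pointing down it reaches from about 300 to 775 mm from the base axis. Payload 14.6 kg.
Tool frame: the origin (TCP) lies midway between the tips of the shut fingers; the grasp point (between the pads) lies 19 mm behind it; z points along the fingers, y is the direction in which the jaws open and shut (so a half turn about z gives the same grasp; the last joint's range is limited). The gripper opens to 94 mm and grips with 3 to 60 N. Pads are 16 mm wide; open, the fingers measure 119 mm over their backs; the gripper's body (75 mm by 177 mm) begins 78 mm behind the grasp point.
Start: joints at [1.186, 0.3, 1.521, -0, 1.321, -0.067], TCP at [171.86, 522.449, 205.446] pointing down, gripper open.
Joint ranges: [-3.03, 3.03], [-0.79, 2.21], [0.23, 2.52], [-1.04, 4.18], [0, 3.07], [-2.55, 2.55]. Speed limits (rad/s): [2.22, 2.22, 2.57, 3.14, 3.14, 3.14].

### API

Orientations are given as [roll, pitch, yaw] about the fixed x, y, z axes, in that order (R = Rz(yaw) Ry(pitch) Rx(roll)).
In Python, from cell import manip gives the robot as it stands.
- The arm moves only by the tool play_rows, never from a script. Its argument "commands" is a list of rows, each an object of numbers: "x", "y", "z": the shift along the tool's x, y, z in m; "wx", "wy", "wz": the turn, a rotation vector about the tool's x, y, z in degrees; "grip": the opening, from 0 (shut) to 1 (fully open). In form: [{"x": .., "y": .., "z": .., "wx": .., "wy": .., "wz": .., "grip": ..}, ...]. A call has 1 to 20 rows; each row shifts and turns the commanded pose from where the row before left it, along the tool's axes as they then stand; what a row does not reach is not made up. A row lasts 1/8 s, in which the tool goes at most 62.5 mm and 10.7 degrees, less where a joint would pass 70% of its speed; a pose out of reach is approached as far as the arm can. A call is refused whole if a number of a shift passes 0.0625 or a number of a turn 10.7, either way. A call with a gripper value outside its range is refused whole. The fingers move at their own pace and stop on an object; "squeeze" is the grip in N (left out, the last holds). Time passes only in rows, so rows that do not move let the fingers close. It gives the time, the measured TCP pose, the force and the opening at its end, in the units of the state.
- manip.read_state(): the state, without advancing time (a new reading comes with each control period).
- manip.camera(name): name is "scene" or "top" or "wrist"; returns (picture, depth): 400x640x3 uint8, red, green, blue; 400x640 float32, mm along the optical axis (not along the pixel's ray), 0 where there is no reading.
- manip.camera_info(name): a dict with "intrinsics" (3x3 intrinsics, pixels), "camera_from_world" (4x4, takes a point from world to camera coordinates); the wrist camera has in their place "tool_from_camera" (4x4, takes a point from camera to tool coordinates, whose origin is the TCP and whose axes are the flange's). Camera axes: x right, y up, looking along -z (the intrinsics and any distortion apply to the point x, -y, -z); pixel columns grow to the right and rows downward; lengths in mm; the calibration is good to about 2 mm. A picture is of the moment at which its call begins: read the wrist's pose just before it. camera_info takes no time and is no camera call.
- manip.sign_off(): hands the job in, once; it reports no verdict.
The state is a dict: "clock": time; "joints": joint angles; "qd": joint speeds; "effort": joint torques, N m; "eef_pos": TCP position; "eef_rot": TCP orientation; "wrist_force": force on the tool from outside, world axes, zero at the start; "moment": the same for the moment, N m; "finger_gap": finger opening in mm.
Only numpy, scipy, OpenCV 4.12 (cv2) and the standard library are available. Lean on these libraries where they do the work, as an engineer would, in place of code of your own. Each camera call takes 0.05 s, during which the arm holds its last target.

### The job

Pack the lunch box in layers: first stand both small jars (yellow lid, grey lid) upright side by side on its bottom, then fit the orange divider over them - one long edge tucked under the blue lip on the robot's side of the box, the opposite edge pressed down until it clicks under the blue catch and the divider lies level - and last lay the teaspoon flat on the divider, inside the rim. Leave the mug, the pepper mill and the wooden-lidded sugar jar where they are.

Things in the scene. Friction and masses are not known exactly. Their poses are not given: they have to be found in the camera images.
- lunch_box: Open aluminium lunch box, fixed to the worktop. 142 (x) x 166 (y) mm outside, walls 3 mm (inside 136 x 160), floor 4 mm thick. Origin at the centre of its underside; z up; -x faces the robot (yaw to 0.15 rad). Rim at z = 91 mm on three sides, 89 mm on the robot's side. The opening between lip and far wall (126 mm) is shorter than the divider (133): it cannot be dropped in level.
- box_lip (a point): Middle of the blue rigid lip's inner edge, on its underside: box x = -58, z = 85 mm. The lip is 4 mm thick, runs along the whole wall on the robot's side and overhangs 10 mm inward from it (wall face at x = -68). Nothing is below it, so an edge pushed under it may dip below ledge height. Axes as the box.
- box_ledge (a point): Centre of the plane of the ledges' tops: box x = y = 0, z = 77 mm. A 10 mm wide ledge runs along each of the two y walls, from x = -38 to +68 mm. The seated divider lies on them, its underside at z = 77, top at 82 mm. Axes as the box.
- box_catch (a point): Tip of the blue spring catch in the middle of the far (+x) wall, 40 mm along y, at box x = 62.5, z = 84 mm: it stands 5.5 mm out of the wall (face at x = 68), with a ramp above the tip, 35 degrees from vertical. It gives way in +x up to 6 mm (0.6 N, rising 0.3 N per mm) and springs back over the divider's top edge. Pressing the divider past it takes about 4 to 12 N at the tab. Axes as the box.
- stand: Fixed sloping wooden drying stand, origin at the centre of its underside on the worktop, 110 mm wide (y); -x faces the robot (yaw up to 0.15 rad). Its slope rises away from the robot, 0.60 rad (34 degrees) from level; the divider lies on it, held by a low bar at the lower end.
- divider_tab (a point): Middle of the finger tab on the loose orange divider's upper face. Tab 8 mm thick (x), 50 long (y), 36 high. The point is 18 mm above the plate's upper face, 12 mm to the -x side of its middle (54.5 mm from the -x edge). x, y along the plate, z square to it, out along the tab. At the start z leans 0.60 rad from vertical toward the robot, the -x edge being the lowest and nearest.
- divider: The loose divider: plate 133 (x) x 152 (y) x 5 mm with the tab, 0.1 kg. Origin at the centre of the plate's underside, axes as for divider_tab.
- mustard_mid (a point): Small round jar with yellow lid, 49 mm diameter (body 48), 66 mm high, about 0.22 kg, loose, standing. The point is on its axis, half-way up (33 mm).
- honey_mid (a point): Small round clear jar with yellowish contents and grey lid, 50 mm diameter, 70 mm high, about 0.16 kg, loose, standing. The point is on its axis, half-way up (35 mm).
- spoon_mid (a point): Teaspoon lying flat on the worktop, 130 mm long (its x axis), 27 mm wide at the bowl, 11 mm high, 20 g. The point is in its middle, 5.5 mm above its underside; it can be pinched there across its width (y axis).
- spoon: The teaspoon's  origin in its middle on its underside, axes as for spoon_mid.
- mug: Mug with yellow stripes, 86 mm wide, 101 mm high, a bystander; origin at its underside.
- mill: Dark wooden pepper mill, 58 mm diameter, 150 mm high, a bystander; origin at its underside.
- sugar: Glass jar with wooden lid, 59 mm diameter, 78 mm high, a bystander; origin at its underside.

How it is judged:
By the outcome, as a careful person would: the job done as asked, in the order asked, and still so for the second after the job is handed in, with the robot touching nothing.
It also fails if it takes over 72 s, if anything falls off the work surface, if the arm or the gripper's body presses on something with over 40 N, if the wrist force passes 120 N, or if a joint passes its speed limit or range.

## Working session

There is one attempt and no reset: what is moved stays moved. The work goes in short steps, Python scripts to look and compute and a tool call to move; the robot and the scene stay as the last step left them, time stands still between calls to the robot, and variables do not carry over. Pictures are saved under pics/ and viewed, and the job is handed in when it is done.

Besides the shell and the picture viewer there is one more tool, called as name(argument=value, ...), one argument or row to a line, values as JSON. play_rows: Moves the arm, as the interface text tells. Its arguments: {"type":"object","properties":{"commands":{"type":"array"},"squeeze":{"type":"number"}},"required":["commands"]}

```bash
ls; mkdir -p pics
cat > h.py <<'E'
import numpy as np, cv2
from cell import manip
from scipy.spatial.transform import Rotation as Rn
def grab(name,fn=None):
    s=manip.read_state()
    im,d=manip.camera(name)
    if fn: cv2.imwrite('pics/'+fn,cv2.cvtColor(im,cv2.COLOR_RGB2BGR)); np.savez('pics/'+fn+'.npz',im=im,d=d,pos=s['eef_pos'],rot=s['eef_rot'])
    return im,d,s
def cam2world(name,s=None):
    i=manip.camera_info(name)
    if name=='wrist':
        T=np.eye(4);T[:3,:3]=Rn.from_euler('xyz',s['eef_rot']).as_matrix();T[:3,3]=s['eef_pos']
        return np.array(i['intrinsics']),T@np.array(i['tool_from_camera'])
    return np.array(i['intrinsics']),np.linalg.inv(np.array(i['camera_from_world']))
def cloud(name,d,s=None):
    K,T=cam2world(name,s)
    v,u=np.mgrid[:d.shape[0],:d.shape[1]]
    x=(u-K[0,2])/K[0,0]*d;y=(v-K[1,2])/K[1,1]*d
    P=np.stack([x,-y,-d],-1)@T[:3,:3].T+T[:3,3]
    P[d==0]=np.nan
    return P
E
python3 - <<'E'
from h import *
print(manip.read_state())
for n in ['scene','top','wrist']:
    print(n,manip.camera_info(n)); grab(n,n+'0.png')
E
```

```text
pics
{'clock': 0.0, 'joints': array([ 1.18639375e+00,  3.00507760e-01,  1.52154742e+00, -2.25229819e-05,
        1.32069673e+00, -6.65923565e-02]), 'qd': array([ 0.00094292,  0.00013397,  0.00086419, -0.00065462, -0.00161318,
       -0.00025153]), 'effort': array([ 1.86641641e-04, -5.31804943e+01, -3.52735984e+01,  7.08134053e-02,
        2.44095846e-02, -1.30118678e-04]), 'eef_pos': array([171.77873961, 522.22418016, 204.88046028]), 'eef_rot': array([-3.14043452e+00, -5.53727275e-05,  2.82378799e+00]), 'wrist_force': array([-0.52767306, -0.50913587, -0.29204265]), 'moment': array([-0.03550412,  0.02082102, -0.03807826]), 'finger_gap': 93.92382006861459}
scene {'intrinsics': array([[494.73631309,   0.        , 319.28681678],
       [  0.        , 494.73631309, 201.94145095],
       [  0.        ,   0.        ,   1.        ]]), 'camera_from_world': array([[ 8.00118305e-01, -5.99477920e-01, -2.09026680e-02,
        -4.84506495e+02],
       [ 3.53337916e-01,  4.42864918e-01,  8.24028508e-01,
        -2.93297845e+02],
       [-4.84729838e-01, -6.66705998e-01,  5.66162606e-01,
        -1.
[... 476 characters left out ...]
1.02837499e-01, -3.08652971e-02,  9.94219182e-01,
        -1.12847172e+03],
       [ 0.00000000e+00,  0.00000000e+00,  0.00000000e+00,
         1.00000000e+00]])}
wrist {'intrinsics': array([[307.82503142,   0.        , 315.06099223],
       [  0.        , 307.82503142, 201.91994777],
       [  0.        ,   0.        ,   1.        ]]), 'tool_from_camera': array([[ 6.94484093e-04,  9.61603006e-01,  2.74443393e-01,
         8.11987201e+01],
       [ 9.99999719e-01, -5.90450553e-04, -4.61679434e-04,
        -5.99603406e-01],
       [-2.81907079e-04,  2.74443637e-01, -9.61603146e-01,
        -1.80360796e+02],
       [ 0.00000000e+00,  0.00000000e+00,  0.00000000e+00,
         1.00000000e+00]])}
```

View pics/scene0.png

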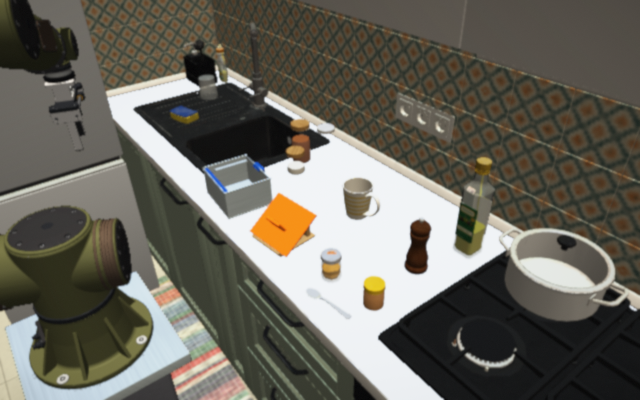

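View pics/top0.png

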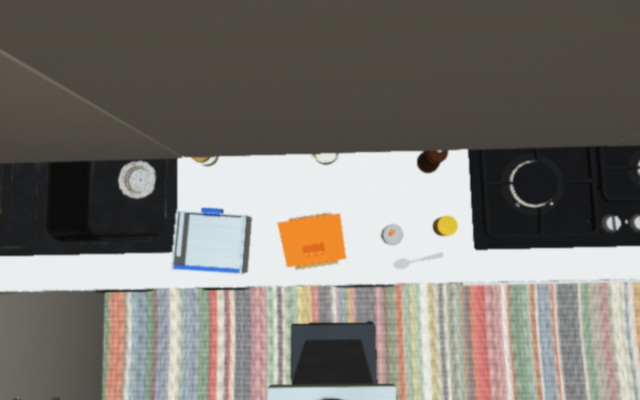

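View pics/wrist0.png

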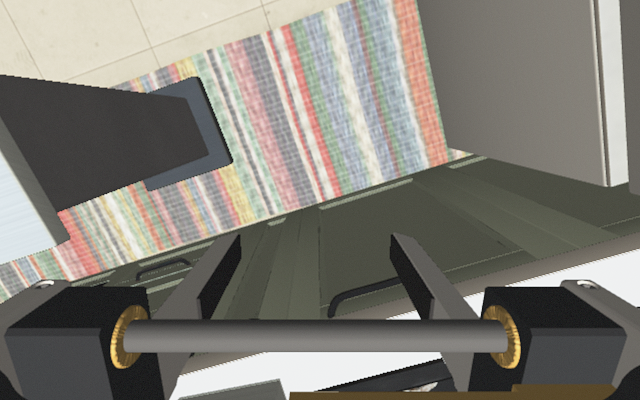

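The top view shows the box at about (212,241), with the blue lip at (207,268) and the catch at (212,211). The divider is at (312,240), the honey jar at (392,234), the mustard jar at (446,226) and the spoon at (418,260). Next I measure their positions.

```bash
cat > m0.py <<'E'
from h import *
z=np.load('pics/top0.png.npz');im=z['im'];d=z['d']
P=cloud('top',d)
hsv=cv2.cvtColor(im,cv2.COLOR_RGB2HSV)
# table height
reg=P[215:255,350:380].reshape(-1,3);print('table z',np.nanmedian(reg,0), 'zstd',np.nanstd(reg[:,2]))
def comp(m,name,lim=30):
    n,l,st,c=cv2.connectedComponentsWithStats(m.astype(np.uint8))
    for i in range(1,n):
        if st[i,4]>=lim:
            p=P[l==i];print(name,st[i],c[i].round(1),'med',np.nanmedian(p,0).round(1),'min',np.nanpercentile(p,2,axis=0).round(1),'max',np.nanpercentile(p,98,axis=0).round(1))
H,S,V=hsv[...,0],hsv[...,1],hsv[...,2]
comp((H>105)&(H<125)&(S>150)&(V>80),'blue')
comp((H>5)&(H<20)&(S>180)&(V>150),'orange')
comp((H>=22)&(H<32)&(S>180)&(V>120),'yellow')
comp((P[...,2]>50)&(P[...,2]<90)&(np.abs(P[...,1]+155)<50)&(P[...,0]<620),'tallobj')
sub=np.zeros(S.shape,bool);sub[245:275,388:450]=1
comp(sub&(V<222)&(S<60),'spoon',10)
E
python3 m0.py
python3 - <<'E'
import cv2
for n,(a,b,c,d) in dict(a=(140,300,160,360),b=(140,300,300,500)).items():
    i=cv2.imread('pics/top0.png')[a:b,c:d]; cv2.imwrite(f'pics/top0{n}.png',cv2.resize(i,None,fx=4 if n=='a' else 4,fy=4 if n=='a' else 4,interpolation=cv2.INTER_CUBIC)[:600,:800])
E
```

```text
table z [ 5.25518767e+02 -9.56448692e+01  2.39327142e-01] zstd 2.3450488263643594
blue [202 209  20   6  81] [211.6 211.1] med [587.6 275.4  91.6] min [579.8 253.9  87.2] max [592.6 297.   95.2]
blue [174 265  65   7 187] [204.8 268.2] med [451.4 294.5  89.4] min [443.3 216.2  84.9] max [460.  364.7  92.9]
orange [ 279  215   66   51 2671] [312.1 239.9] med [513.7  36.4  61. ] min [457.4 -33.6  19.8] max [566.5 106.3  90.8]
yellow [437 217  19  17 258] [446.1 225.3] med [ 541.9 -288.3   66.6] min [ 523.1 -308.2   59.7] max [ 559.2 -268.9   70.9]
tallobj [382 225  22  21 346] [392.7 234.7] med [ 521.1 -159.1   70.2] min [ 499.3 -181.2   64.7] max [ 544.7 -135.8   75.1]
spoon [393 252  50  17 235] [414.3 260.4] med [ 457.7 -201.2    5.2] min [ 440.  -287.9   -1.8] max [ 474.1 -168.9   13.6]
```

View pics/top0a.png

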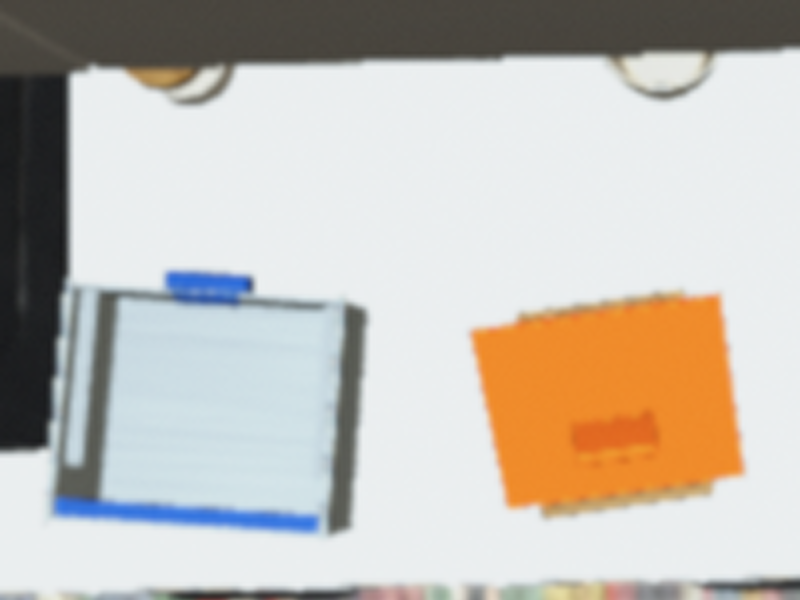

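View pics/top0b.png

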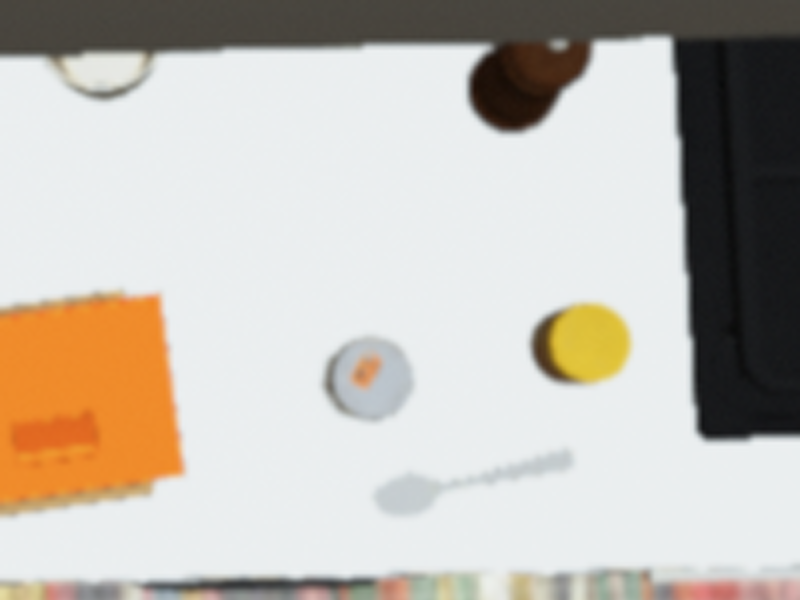

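```bash
cat >> h.py <<'E'
def ray(name,uv,zp,s=None):
    K,T=cam2world(name,s)
    uv=np.atleast_2d(np.asarray(uv,float))
    dc=np.stack([(uv[:,0]-K[0,2])/K[0,0],-(uv[:,1]-K[1,2])/K[1,1],-np.ones(len(uv))],1)
    dw=dc@T[:3,:3].T
    t=(np.asarray(zp)-T[2,3])/dw[:,2]
    return T[:3,3]+dw*t[:,None]
def proj(name,p,s=None):
    K,T=cam2world(name,s);p=np.atleast_2d(np.asarray(p,float))
    c=(p-T[:3,3])@T[:3,:3]
    return np.stack([K[0,2]-K[0,0]*c[:,0]/c[:,2],K[1,2]+K[1,1]*c[:,1]/c[:,2]],1)
def plan(pos,rot,n,s=None):
    """rows from present measured pose to the target, in tool axes, straight line"""
    s=s or manip.read_state()
    R0=Rn.from_euler('xyz',s['eef_rot']);R1=Rn.from_euler('xyz',rot)
    rv=(R0.inv()*R1).as_rotvec();p0=np.array(s['eef_pos']);p=np.array(pos,float)
    dp=(p-p0)/n
    for k in range(n):
        R=R0*Rn.from_rotvec(rv*k/n)
        t=R.inv().apply(dp)/1000; w=np.degrees(rv/n)
        print({a:round(float(v),4) for a,v in zip(['x','y','z'],t)},{a:round(float(v),2) for a,v in zip(['wx','wy','wz'],w) if abs(v)>.02})
    print('dist',np.linalg.norm(dp)*n,'ang',np.degrees(np.linalg.norm(rv)))
E
python3 - <<'E'
from h import *
z=np.load('pics/top0.png.npz');im=z['im']
hsv=cv2.cvtColor(im,cv2.COLOR_RGB2HSV);H,S,V=[hsv[...,i].astype(int) for i in range(3)]
def rect(m,zp,lo=30):
    n,l,st,c=cv2.connectedComponentsWithStats(m.astype(np.uint8))
    i=1+np.argmax(st[1:,4]); pts=np.argwhere(l==i)[:,::-1].astype(np.float32)
    w=ray('top',pts,zp)
    return cv2.minAreaRect(w[:,:2].astype(np.float32)), w.mean(0)
b=(H>105)&(H<125)&(S>150)&(V>80)
m=b.copy();m[:240]=0;print('lip',rect(m,89))
m=b.copy();m[240:]=0;print('catch',rect(m,91))
print('mustard',rect((H>=22)&(H<32)&(S>180)&(V>120),66))
m=np.zeros_like(b);m[222:248,380:404]=1
print('honey',rect(m&((V<215)&(V>100)),70))
m=np.zeros_like(b);m[245:275,388:450]=1
print('spoon',rect(m&(V<222)&(V>150),5))
# divider corners: zoomed pic a -> px
c=np.array([[472,330],[720,294],[744,473],[509,507]])/4-.375+[160,140]
L=133*np.sin(.6)
for zl in (20,):
  print('div', ray('top',c,[zl+L,zl+L,zl,zl]).round(1))
z2=np.load('pics/top0.png.npz')
P=cloud('top',z2['d']); 
o=(H>5)&(H<20)&(S>180)&(V>150)
p=P[o];p=p[~np.isnan(p[:,2])];
A=np.c_[p[:,:2],np.ones(len(p))];
w=np.ones(len(p),bool)
for _ in range(5):
  k=np.linalg.lstsq(A[w],p[w,2],rcond=None)[0];r=p[:,2]-A@k;w=np.abs(r)<4
print('plane',k,'tilt',np.arctan(np.hypot(*k[:2])),'yaw',np.arctan2(k[1],k[0]))
E
```

```text
lip (((451.3662109375, 289.53424072265625), (154.7587127685547, 7.678534984588623), 85.255126953125), array([451.1500475 , 292.19470855,  89.        ]))
catch (((586.1631469726562, 276.10333251953125), (46.27714920043945, 12.071460723876953), 88.66063690185547), array([587.21659468, 275.85945547,  91.        ]))
mustard (((542.2637329101562, -288.1285095214844), (43.34531784057617, 38.59883499145508), 88.7598648071289), array([ 541.56232522, -288.25360202,   66.        ]))
honey (((522.1923828125, -155.81617736816406), (50.13165283203125, 52.94478225708008), 24.44222068786621), array([ 522.66908885, -155.67567798,   70.        ]))
spoon (((461.4457702636719, -227.14974975585938), (23.985042572021484, 126.7110595703125), 14.884836196899414), array([ 456.80818733, -218.93892632,    5.        ]))
div [[556.8 116.   95.1]
 [574.8 -32.   95.1]
 [467.1 -45.2  20. ]
 [448.8 103.2  20. ]]
plane [ 6.69663839e-01  8.51850669e-02 -2.90034186e+02] tilt 0.5937909612067925 yaw 0.1265261816854239
```

Run:
```python
from h import *
plan([470,190,235],[np.pi,0,1.48],10)
```

```text
{'x': -0.0387, 'y': -0.0223, 'z': -0.003} {'wz': 7.7}
{'x': -0.0413, 'y': -0.0169, 'z': -0.003} {'wz': 7.7}
{'x': -0.0432, 'y': -0.0112, 'z': -0.003} {'wz': 7.7}
{'x': -0.0443, 'y': -0.0053, 'z': -0.003} {'wz': 7.7}
{'x': -0.0446, 'y': 0.0007, 'z': -0.003} {'wz': 7.7}
{'x': -0.0441, 'y': 0.0067, 'z': -0.003} {'wz': 7.7}
{'x': -0.0429, 'y': 0.0125, 'z': -0.003} {'wz': 7.7}
{'x': -0.0408, 'y': 0.0182, 'z': -0.003} {'wz': 7.7}
{'x': -0.038, 'y': 0.0235, 'z': -0.003} {'wz': 7.7}
{'x': -0.0345, 'y': 0.0283, 'z': -0.003} {'wz': 7.7}
dist 447.48418745775007 ang 76.99717611154172
```

play_rows(
  commands=[
    {"x": -0.0387,"y": -0.0223,"z": -0.003,"wz": 7.7},
    {"x": -0.0413,"y": -0.0169,"z": -0.003,"wz": 7.7},
    {"x": -0.0432,"y": -0.0112,"z": -0.003,"wz": 7.7},
    {"x": -0.0443,"y": -0.0053,"z": -0.003,"wz": 7.7},
    {"x": -0.0446,"y": 0.0007,"z": -0.003,"wz": 7.7},
    {"x": -0.0441,"y": 0.0067,"z": -0.003,"wz": 7.7},
    {"x": -0.0429,"y": 0.0125,"z": -0.003,"wz": 7.7},
    {"x": -0.0408,"y": 0.0182,"z": -0.003,"wz": 7.7},
    {"x": -0.038,"y": 0.0235,"z": -0.003,"wz": 7.7},
    {"x": -0.0345,"y": 0.0283,"z": -0.003,"wz": 7.7},
    {},
  ],
)

```text
$.commands[0]: bad value
```

Run:
```python
from h import *
im,d,s=grab('wrist','w1.png')
print(s['clock'],s['eef_pos'],s['eef_rot'],s['joints'],s['qd'])
plan([500,-50,235],[np.pi,0,np.pi/2+.12],6)
```

```text
0.15 [171.78663886 522.28364681 205.02555545] [-3.14074270e+00 -4.19806003e-05  2.82385399e+00] [ 1.18641755e+00  3.00338347e-01  1.52142410e+00 -1.51844220e-05
  1.32068107e+00 -6.66363700e-02] [ 0.0001813  -0.00192949 -0.00281041  0.00083476  0.00191479  0.00075577]
{'x': -0.0818, 'y': -0.0735, 'z': -0.0049} {'wz': 10.82}
{'x': -0.0941, 'y': -0.0569, 'z': -0.005} {'wz': 10.82}
{'x': -0.1031, 'y': -0.0382, 'z': -0.005} {'wz': 10.82}
{'x': -0.1084, 'y': -0.0181, 'z': -0.005} {'wz': 10.82}
{'x': -0.1099, 'y': 0.0025, 'z': -0.005} {'wz': 10.82}
{'x': -0.1075, 'y': 0.0231, 'z': -0.005} {'wz': 10.82}
dist 660.4225274570207 ang 64.91598982974028
```

View pics/w1.png

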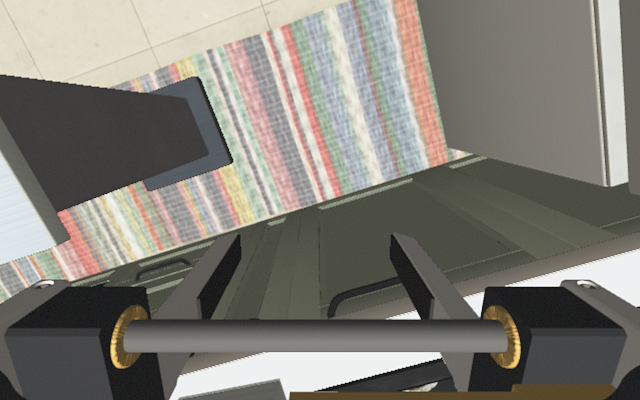

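The call was refused and the arm did not move, so each row probably needs all seven keys.

play_rows(
  commands=[
    {"x": -0.0387,"y": -0.0223,"z": -0.003,"wx": 0,"wy": 0,"wz": 7.7,"grip": 1},
    {"x": -0.0413,"y": -0.0169,"z": -0.003,"wx": 0,"wy": 0,"wz": 7.7,"grip": 1},
    {"x": -0.0432,"y": -0.0112,"z": -0.003,"wx": 0,"wy": 0,"wz": 7.7,"grip": 1},
    {"x": -0.0443,"y": -0.0053,"z": -0.003,"wx": 0,"wy": 0,"wz": 7.7,"grip": 1},
    {"x": -0.0446,"y": 0.0007,"z": -0.003,"wx": 0,"wy": 0,"wz": 7.7,"grip": 1},
    {"x": -0.0441,"y": 0.0067,"z": -0.003,"wx": 0,"wy": 0,"wz": 7.7,"grip": 1},
    {"x": -0.0429,"y": 0.0125,"z": -0.003,"wx": 0,"wy": 0,"wz": 7.7,"grip": 1},
    {"x": -0.0408,"y": 0.0182,"z": -0.003,"wx": 0,"wy": 0,"wz": 7.7,"grip": 1},
    {"x": -0.038,"y": 0.0235,"z": -0.003,"wx": 0,"wy": 0,"wz": 7.7,"grip": 1},
    {"x": -0.0345,"y": 0.0283,"z": -0.003,"wx": 0,"wy": 0,"wz": 7.7,"grip": 1},
    {"x": 0,"y": 0,"z": 0,"wx": 0,"wy": 0,"wz": 0,"grip": 1},
  ],
)

```text
clock: 1.58
eef_pos: [471.1, 188.2, 235.2]
eef_rot: [-3.141, 0.0, 1.475]
wrist_force: [-0.7, 0.2, -0.4]
finger_gap: 94.3
```

Run:
```python
from h import *
im,d,s=grab('wrist','w1b.png')
print(s['clock'],s['eef_pos'],s['eef_rot'],s['joints'],s['qd'])
plan([500,-50,235],[np.pi,0,np.pi/2+.12],6)
```

```text
1.575 [471.08551742 188.21035823 235.21810618] [-3.14138260e+00  3.26045829e-04  1.47524495e+00] [ 3.08002340e-01  1.81790908e-01  1.59730355e+00 -2.22156148e-04
  1.36281942e+00  4.03599660e-01] [ 0.05891691 -0.01641495  0.02913546  0.00920278 -0.00158624 -0.02556351]
{'x': -0.0393, 'y': 0.0086, 'z': 0.0} {'wz': -2.03}
{'x': -0.0395, 'y': 0.0072, 'z': 0.0} {'wz': -2.03}
{'x': -0.0398, 'y': 0.0058, 'z': 0.0} {'wz': -2.03}
{'x': -0.0399, 'y': 0.0044, 'z': 0.0} {'wz': -2.03}
{'x': -0.0401, 'y': 0.003, 'z': 0.0} {'wz': -2.03}
{'x': -0.0402, 'y': 0.0016, 'z': 0.0} {'wz': -2.03}
dist 241.14738079584018 ang 12.171816650546434
```

View pics/w1b.png

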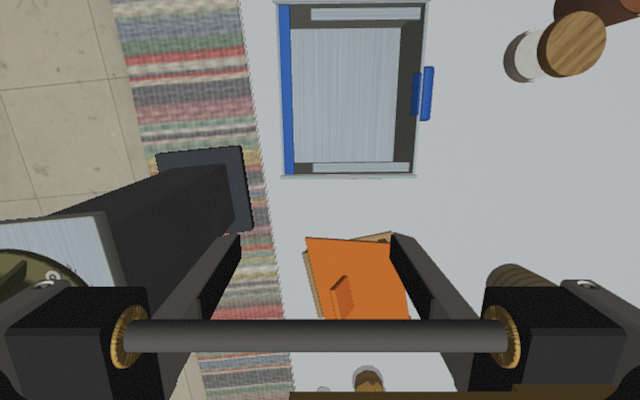

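The wrist view shows the whole box. The lip is at columns 281-293, the catch at about (424,93), the right rim at row 176 and the left rim at row 3. I ray-cast these.

```bash
cat > box.py <<'E'
from h import *
def boxmeas(fn):
    z=np.load('pics/'+fn+'.npz');im=z['im'];s=dict(eef_pos=z['pos'],eef_rot=z['rot'])
    hsv=cv2.cvtColor(im,cv2.COLOR_RGB2HSV);H,S,V=[hsv[...,i].astype(int) for i in range(3)]
    b=(H>105)&(H<125)&(S>150)&(V>60)
    n,l,st,c=cv2.connectedComponentsWithStats(b.astype(np.uint8))
    for i in range(1,n):
        if st[i,4]>100:
            pts=np.argwhere(l==i)[:,::-1]
            w=ray('wrist',pts,89,s)[:,:2].astype(np.float32)
            print(st[i],cv2.minAreaRect(w))
    return im,s
E
python3 - <<'E'
from box import *
im,s=boxmeas('w1b.png')
i=cv2.cvtColor(im,cv2.COLOR_RGB2BGR)[0:190,260:450]
cv2.imwrite('pics/w1bz.png',cv2.resize(i,None,fx=3.15,fy=3.15,interpolation=cv2.INTER_CUBIC))
E
```

```text
[ 279    5   15  169 1616] ((450.47296142578125, 288.8605651855469), (158.79373168945312, 9.841411590576172), 84.97476959228516)
[420  67  14  54 492] ((590.473388671875, 276.3488464355469), (50.270294189453125, 9.234939575195312), 85.09562683105469)
[411  73  10  42 309] ((579.3839111328125, 277.61529541015625), (38.890228271484375, 7.38569450378418), 85.20625305175781)
```

View pics/w1bz.png

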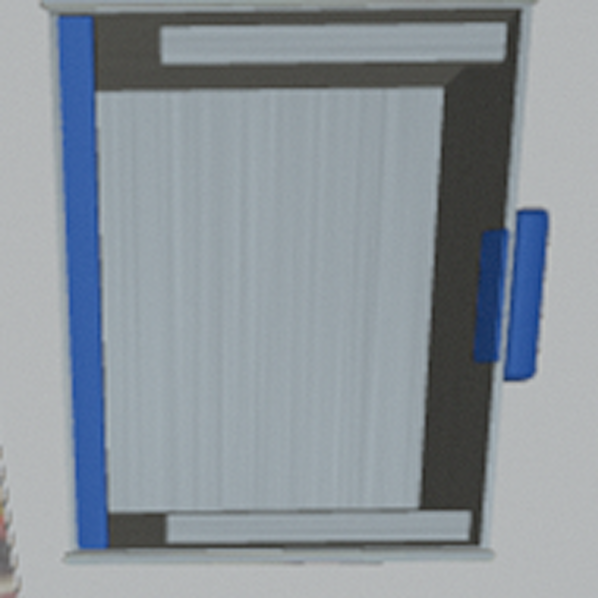

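play_rows(
  commands=[
    {"x": -0.04,"y": 0.009,"z": 0,"wx": 0,"wy": 0,"wz": -1,"grip": 1},
    {"x": -0.05,"y": 0.007,"z": 0,"wx": 0,"wy": 0,"wz": -2,"grip": 1},
    {"x": -0.06,"y": 0.006,"z": 0,"wx": 0,"wy": 0,"wz": -2,"grip": 1},
    {"x": -0.06,"y": 0.004,"z": 0,"wx": 0,"wy": 0,"wz": 0,"grip": 1},
    {"x": -0.045,"y": 0.003,"z": 0,"wx": 0,"wy": 0,"wz": 0,"grip": 1},
    {"x": 0,"y": 0,"z": 0,"wx": 0,"wy": 0,"wz": 0,"grip": 1},
  ],
)

```text
clock: 2.38
eef_pos: [488.5, -67.4, 235.3]
eef_rot: [-3.141, -0.0, 1.566]
wrist_force: [-0.2, 0.4, -0.6]
finger_gap: 94.2
```

Run:
```python
from h import *
im,d,s=grab('wrist','w2.png')
print(s['clock'],s['eef_pos'],s['eef_rot'],s['qd'])
plan([530,-290,160],[np.pi,0,np.pi/2],6)
```

```text
2.375 [488.54055854 -67.43693263 235.27178554] [-3.14126912e+00 -3.42750736e-06  1.56602541e+00] [ 0.0619592  -0.00938317  0.00865518  0.00903331  0.00461224  0.04529774]
{'x': -0.0373, 'y': 0.0071, 'z': 0.0125} {'wz': -0.04}
{'x': -0.0373, 'y': 0.007, 'z': 0.0125} {'wz': -0.04}
{'x': -0.0373, 'y': 0.007, 'z': 0.0125} {'wz': -0.04}
{'x': -0.0373, 'y': 0.007, 'z': 0.0125} {'wz': -0.04}
{'x': -0.0373, 'y': 0.007, 'z': 0.0125} {'wz': -0.04}
{'x': -0.0373, 'y': 0.0069, 'z': 0.0125} {'wz': -0.04}
dist 239.81943922735968 ang 0.22103645876461747
```

View pics/w2.png

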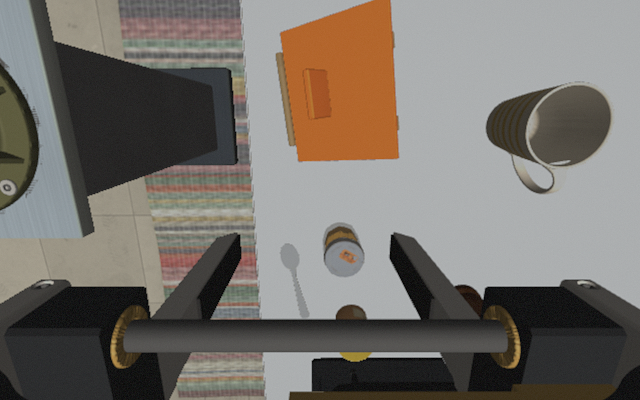

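In the wrist view the divider fills columns 281-398, rows 0-161, with its tab at about (317,93). Honey's lid is at (345,258), the spoon is at about (295,280), and mustard is partly hidden at (352,335).

```bash
cat > div.py <<'E'
from h import *
z=np.load('pics/w2.png.npz');im=z['im'];d=z['d'];s=dict(eef_pos=z['pos'],eef_rot=z['rot'])
hsv=cv2.cvtColor(im,cv2.COLOR_RGB2HSV);H,S,V=[hsv[...,i].astype(int) for i in range(3)]
o=(H>4)&(H<22)&(S>170)&(V>120);o[170:]=0
n,l,st,c=cv2.connectedComponentsWithStats(o.astype(np.uint8));o=l==1+np.argmax(st[1:,4])
P=cloud('wrist',d,s);p=P[o];p=p[~np.isnan(p[:,2])]
A=np.c_[p[:,:2],np.ones(len(p))];w=np.ones(len(p),bool)
k=np.array([.68,.08,-290]);
for _ in range(8):
  r=p[:,2]-A@k;w=np.abs(r-np.median(r))<5;k=np.linalg.lstsq(A[w],p[w,2],rcond=None)[0]
print('plane',k,'tilt',np.arctan(np.hypot(*k[:2])),'yaw',np.arctan2(k[1],k[0]),'rms',np.std((p[:,2]-A@k)[w]),w.mean())
yaw=np.arctan2(k[1],k[0]);t=.60
cnt=max(cv2.findContours(o.astype(np.uint8),0,cv2.CHAIN_APPROX_NONE)[0],key=cv2.contourArea)
q=cv2.approxPolyDP(cv2.convexHull(cnt),6,True)[:,0];print(q.tolist())
K,T=cam2world('wrist',s)
nrm=np.array([-k[0],-k[1],1.]);nrm/=np.linalg.norm(nrm)
dc=np.stack([(q[:,0]-K[0,2])/K[0,0],-(q[:,1]-K[1,2])/K[1,1],-np.ones(len(q))],1)@T[:3,:3].T
p0=np.array([510,35,np.array([510,35,1])@k])
tt=((p0-T[:3,3])@nrm)/(dc@nrm)
W=T[:3,3]+dc*tt[:,None];print(W.round(1))
# tab: points well above plane
r=(p-p0)@nrm; m=r>25; print('tab top pts',m.sum(),np.median(p[m],0).round(1),np.percentile(r,99.5))
m=(r>8)&(r<45);print(np.median(p[m],0))
E
python3 div.py
python3 - <<'E'
import cv2
i=cv2.imread('pics/w2.png')[0:180,250:430];cv2.imwrite('pics/w2z.png',cv2.resize(i,None,fx=3.33,fy=3.33,interpolation=cv2.INTER_CUBIC))
E
```

```text
plane [ 6.79906379e-01  8.42588223e-02 -2.95375714e+02] tilt 0.6006608891616576 yaw 0.1232984564072015 rms 0.8807514378992248 0.9305365853658537
[[389, 0], [397, 157], [299, 160], [281, 33]]
[[556.1 113.2  92.2]
 [573.5 -31.2  91.9]
 [466.6 -44.5  18.2]
 [448.5 103.2  18.2]]
tab top pts 571 [483.6  33.7  76.9] 36.197540058234146
[487.72375586  34.22935948  73.37749977]
```

View pics/w2z.png

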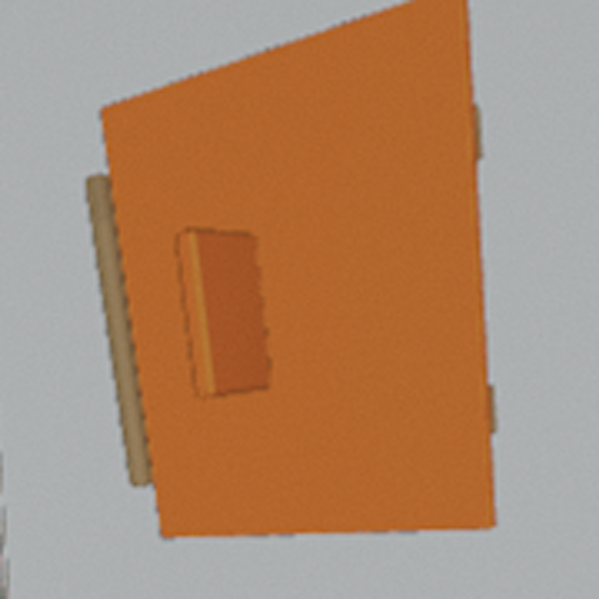

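Run:
```python
from h import *
z=np.load('pics/w2.png.npz');im=z['im'];d=z['d'];s=dict(eef_pos=z['pos'],eef_rot=z['rot'])
hsv=cv2.cvtColor(im,cv2.COLOR_RGB2HSV);H,S,V=[hsv[...,i].astype(int) for i in range(3)]
P=cloud('wrist',d,s)
m=(np.abs(P[...,2]-70)<5);m[:220]=0;m[285:]=0;m[:,:310]=0;m[:,375:]=0
pts=np.argwhere(m)[:,::-1].astype(np.float32);print(cv2.minEnclosingCircle(pts),len(pts))
w=ray('wrist',pts,70,s)[:,:2].astype(np.float32);print('honey',cv2.minEnclosingCircle(w))
b=np.median(im[200:220,270:300].reshape(-1,3),0);print(b)
m=(np.abs(im.astype(int)-b).max(-1)>18);m[:235]=0;m[325:]=0;m[:,:268]=0;m[:,325:]=0
n,l,st,c=cv2.connectedComponentsWithStats(m.astype(np.uint8));i=1+np.argmax(st[1:,4]);print(st[i])
pts=np.argwhere(l==i)[:,::-1]
w=ray('wrist',pts,5,s)[:,:2].astype(np.float32);print('spoon',cv2.minAreaRect(w),w.mean(0))
i=cv2.cvtColor(im,cv2.COLOR_RGB2BGR)[220:340,250:400];cv2.imwrite('pics/w2y.png',cv2.resize(i,None,fx=5,fy=5,interpolation=cv2.INTER_CUBIC))
```

```text
((344.0040588378906, 256.53253173828125), 20.1557674407959) 1219
honey ((522.4586791992188, -157.23739624023438), 25.96792984008789)
[173.  175.5 176. ]
[ 268  243   57   82 1062]
spoon ((456.8467102050781, -234.5303955078125), (136.88165283203125, 87.55697631835938), 89.75613403320312) [ 456.00772 -244.18782]
```

View pics/w2y.png

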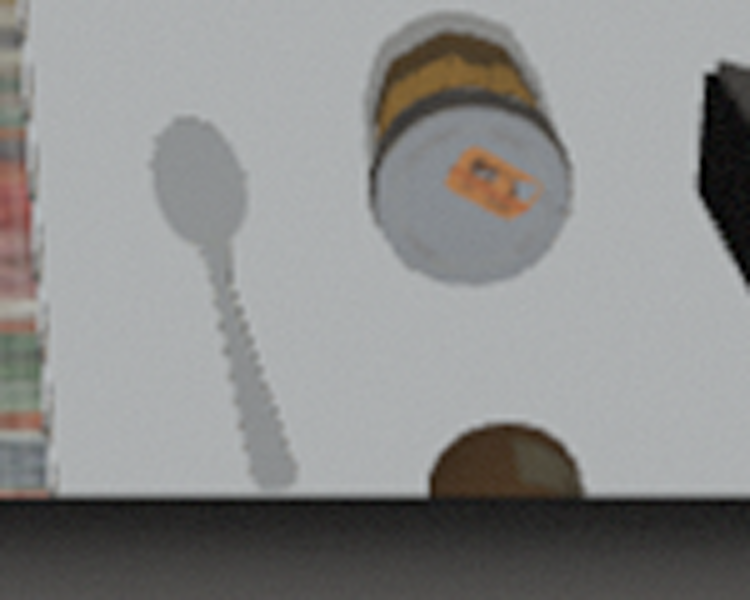

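play_rows(
  commands=[
    {"x": -0.043,"y": 0.011,"z": 0.022,"wx": 0,"wy": 0,"wz": 0,"grip": 1},
    {"x": -0.045,"y": 0.011,"z": 0.022,"wx": 0,"wy": 0,"wz": 0,"grip": 1},
    {"x": -0.045,"y": 0.011,"z": 0.022,"wx": 0,"wy": 0,"wz": 0,"grip": 1},
    {"x": -0.045,"y": 0.011,"z": 0.022,"wx": 0,"wy": 0,"wz": 0,"grip": 1},
    {"x": -0.043,"y": 0.01,"z": 0.022,"wx": 0,"wy": 0,"wz": 0,"grip": 1},
    {"x": 0,"y": 0,"z": 0.02,"wx": 0,"wy": 0,"wz": 0,"grip": 1},
    {"x": 0,"y": 0,"z": 0.035,"wx": 0,"wy": 0,"wz": 0,"grip": 0.9},
    {"x": 0,"y": 0,"z": 0.035,"wx": 0,"wy": 0,"wz": 0,"grip": 0.8},
    {"x": 0,"y": 0,"z": 0.023,"wx": 0,"wy": 0,"wz": 0,"grip": 0.7},
    {"x": 0,"y": 0,"z": 0,"wx": 0,"wy": 0,"wz": 0,"grip": 0.6},
    {"x": 0,"y": 0,"z": 0,"wx": 0,"wy": 0,"wz": 0,"grip": 0.3},
    {"x": 0,"y": 0,"z": 0,"wx": 0,"wy": 0,"wz": 0,"grip": 0.3},
    {"x": 0,"y": 0,"z": 0,"wx": 0,"wy": 0,"wz": 0,"grip": 0.3},
  ],
  squeeze=25,
)

```text
clock: 4.05
eef_pos: [542.7, -287.4, 13.7]
eef_rot: [3.14, 0.001, 1.567]
wrist_force: [0.6, 3.2, 5.7]
finger_gap: 49.0
```

Run:
```python
from h import *
s=manip.read_state();print(s)
im,d,s=grab('wrist','w3.png')
c=np.array([513.4,283.3]);y=-.088;R=np.array([[np.cos(y),-np.sin(y)],[np.sin(y),np.cos(y)]])
for b in ([5,-31],[5,31]): print(b,c+R@b)
```

```text
{'clock': 4.05, 'joints': array([-5.46838254e-01,  6.50088782e-01,  1.48687862e+00,  3.27686751e-04,
        1.00264607e+00, -5.43571418e-01]), 'qd': array([-0.00284297,  0.00073524, -0.00071639,  0.00094891,  0.00133588,
       -0.0001784 ]), 'effort': array([-1.19205907e+00, -6.28690338e+01, -2.79962468e+01, -3.77778495e-01,
       -5.78892685e-02,  4.33280866e-02]), 'eef_pos': array([ 542.69492396, -287.43681092,   13.68246247]), 'eef_rot': array([3.13975573e+00, 7.86916961e-04, 1.56735272e+00]), 'wrist_force': array([0.55950454, 3.19281861, 5.73929116]), 'moment': array([ 0.26409099, -0.13317026,  0.04486691]), 'finger_gap': 48.964369619641126}
[5, -31] [515.65617207 251.98052223]
[5, 31] [521.10513291 313.74061311]
```

View pics/w3.png

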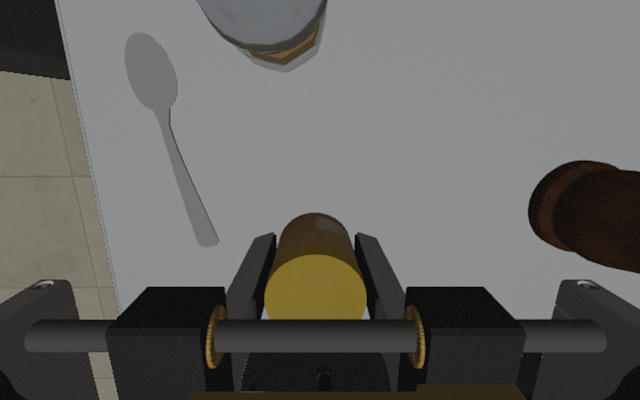

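The mustard jar is held (gap 49.0, lid centred at about (315,290)). The spoon is fully visible, from its bowl at (150,70) to the handle end at (207,242).

Run:
```python
from h import *
z=np.load('pics/w3.png.npz');im=z['im'];d=z['d'];s=dict(eef_pos=z['pos'],eef_rot=z['rot'])
P=cloud('wrist',d,s)
b=np.median(im[120:160,240:300].reshape(-1,3),0).astype(int)
m=np.zeros(im.shape[:2],bool);m[28:250,110:225]=1
dif=b-im.astype(int);print(b, im[70,150], im[200,190],im[200,120],im[200,230])
mm=m&(im.sum(-1)<im[:,225:230].mean((1,2))[:,None]*3-25)&(im.sum(-1)>0)
n,l,st,c=cv2.connectedComponentsWithStats(mm.astype(np.uint8));print(st[1:][st[1:,4]>100])
for i in range(1,n):
  if st[i,4]>100:
    pts=np.argwhere(l==i)[:,::-1]
    w=ray('wrist',pts,4,s)[:,:2].astype(np.float32);r=cv2.minAreaRect(w);print('spoon',r,w.mean(0))
hsv=cv2.cvtColor(im,cv2.COLOR_RGB2HSV);H,S,V=[hsv[...,i].astype(int) for i in range(3)]
y=(H>=22)&(H<35)&(S>180)&(V>100);y[:245]=0
pts=np.argwhere(y)[:,::-1];u0,v0=pts.min(0);u1,_=pts.max(0);print(u0,u1,v0, 'top edge row of lid')
print('lid left/right/top world z66',ray('wrist',[[u0,285],[u1,285],[(u0+u1)/2,v0]],66,s))
```

```text
[140 143 143] [115 118 118] [114 115 116] [141 143 143] [139 141 142]
[[ 124   42   96  206 5212]]
spoon ((456.1257019042969, -230.1991729736328), (27.766773223876953, 128.1429901123047), 10.597694396972656) [ 453.44104 -215.09526]
266 365 255 top edge row of lid
lid left/right/top world z66 [[ 518.32770406 -284.50075122   66.        ]
 [ 564.70867991 -284.69506211   66.        ]
 [ 541.544343   -269.22399667   66.        ]]
```

Run:
```python
from h import *
z=np.load('pics/w3.png.npz');im=z['im'];d=z['d'];s=dict(eef_pos=z['pos'],eef_rot=z['rot'])
P=cloud('wrist',d,s)
m=np.zeros(d.shape,bool);m[245:318,262:370]=1
q=P[m];q=q[(q[:,2]>60)&(q[:,2]<70)];print(np.median(q[:,2]),q[:,0].min(),q[:,0].max(),q[:,1].min(),q[:,1].max(),len(q))
```

```text
67.52198834993891 515.7138825531761 567.3770880631017 -302.0375494635373 -267.30611717848944 6272
```

Run:
```python
from h import *
z=np.load('pics/w3.png.npz');im=z['im'];s=dict(eef_pos=z['pos'],eef_rot=z['rot'])
hsv=cv2.cvtColor(im,cv2.COLOR_RGB2HSV);H,S,V=[hsv[...,i].astype(int) for i in range(3)]
y=(H>=20)&(H<36)&(S>150)&(V>110);y[:245]=0
E=[]
for v in range(258,314):
    u=np.where(y[v,250:380])[0]+250
    if len(u)>30: E+=[[u.min()-.5,v],[u.max()+.5,v]]
w=ray('wrist',E,67,s)[:,:2]
A=np.c_[2*w,np.ones(len(w))];k=np.linalg.lstsq(A,(w**2).sum(1),rcond=None)[0];print(k[:2],np.sqrt(k[2]+k[:2]@k[:2]))
```

```text
[ 541.28428832 -292.14702711] 23.855576431905206
```

play_rows(
  commands=[
    {"x": 0,"y": 0,"z": -0.04,"wx": 0,"wy": 0,"wz": 0,"grip": 0.3},
    {"x": 0,"y": 0,"z": -0.06,"wx": 0,"wy": 0,"wz": 0,"grip": 0.3},
    {"x": 0.04,"y": -0.003,"z": -0.03,"wx": 0,"wy": 0,"wz": 0.8,"grip": 0.3},
    {"x": 0.06,"y": -0.003,"z": -0.01,"wx": 0,"wy": 0,"wz": 1,"grip": 0.3},
    {"x": 0.06,"y": -0.002,"z": 0,"wx": 0,"wy": 0,"wz": 1,"grip": 0.3},
    {"x": 0.06,"y": 0,"z": 0,"wx": 0,"wy": 0,"wz": 1,"grip": 0.3},
    {"x": 0.06,"y": 0,"z": 0,"wx": 0,"wy": 0,"wz": 1,"grip": 0.3},
    {"x": 0.06,"y": 0,"z": 0,"wx": 0,"wy": 0,"wz": 0,"grip": 0.3},
    {"x": 0.06,"y": 0,"z": 0,"wx": 0,"wy": 0,"wz": 0,"grip": 0.3},
    {"x": 0.06,"y": 0,"z": 0,"wx": 0,"wy": 0,"wz": 0,"grip": 0.3},
    {"x": 0.05,"y": 0,"z": 0,"wx": 0,"wy": 0,"wz": 0,"grip": 0.3},
    {"x": 0.03,"y": 0,"z": 0,"wx": 0,"wy": 0,"wz": 0,"grip": 0.3},
    {"x": 0,"y": 0,"z": 0,"wx": 0,"wy": 0,"wz": 0,"grip": 0.3},
  ],
)

```text
clock: 5.72
eef_pos: [566.9, 253.1, 152.1]
eef_rot: [-3.141, 0.0, 1.486]
wrist_force: [-0.4, -0.9, -2.4]
finger_gap: 48.8
```

Run:
```python
from h import *
im,d,s=grab('wrist','w4.png')
print(s['clock'],s['eef_pos'],s['eef_rot'],s['finger_gap'])
plan([516,256,s['eef_pos'][2]],[np.pi,0,1.483],1)
```

```text
5.725 [566.88266718 253.13803967 152.05947623] [-3.14108775e+00  1.84337532e-04  1.48576851e+00] 48.76483625605284
{'x': -0.0002, 'y': -0.0512, 'z': 0.0001} {'wx': -0.03, 'wy': 0.03, 'wz': 0.09}
dist 51.16791052221106 ang 0.1012430772955417
```

View pics/w4.png

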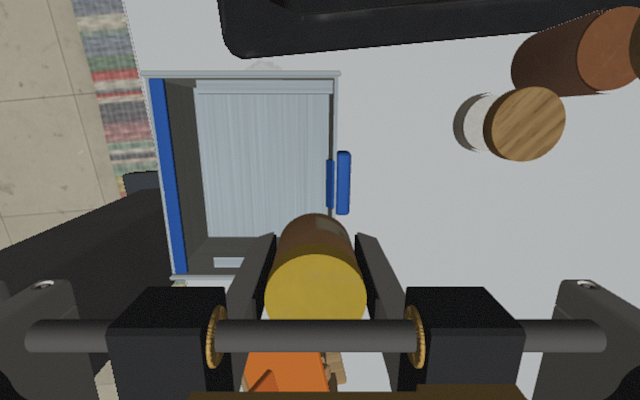

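The jar hangs beyond the far wall, since x is 51 mm too far; I correct that before lowering it.

play_rows(
  commands=[
    {"x": 0,"y": -0.03,"z": 0,"wx": 0,"wy": 0,"wz": 0,"grip": 0.3},
    {"x": 0,"y": -0.021,"z": 0,"wx": 0,"wy": 0,"wz": 0,"grip": 0.3},
    {"x": 0,"y": 0,"z": 0,"wx": 0,"wy": 0,"wz": 0,"grip": 0.3},
    {"x": 0,"y": 0,"z": 0.04,"wx": 0,"wy": 0,"wz": 0,"grip": 0.3},
    {"x": 0,"y": 0,"z": 0.045,"wx": 0,"wy": 0,"wz": 0,"grip": 0.3},
    {"x": 0,"y": 0,"z": 0.034,"wx": 0,"wy": 0,"wz": 0,"grip": 0.3},
    {"x": 0,"y": 0,"z": 0.012,"wx": 0,"wy": 0,"wz": 0,"grip": 0.3},
    {"x": 0,"y": 0,"z": 0.002,"wx": 0,"wy": 0,"wz": 0,"grip": 0.3},
    {"x": 0,"y": 0,"z": 0,"wx": 0,"wy": 0,"wz": 0,"grip": 0.3},
  ],
)

```text
clock: 6.9
eef_pos: [517.4, 256.1, 20.7]
eef_rot: [3.14, -0.001, 1.483]
wrist_force: [-0.5, -0.1, -1.7]
finger_gap: 48.6
```

Run:
```python
from h import *
im,d,s=grab('wrist','w5.png')
print(s['clock'],s['eef_pos'],s['eef_rot'],s['finger_gap'],s['wrist_force'])
```

```text
6.9 [517.3998396  256.07291715  20.74799733] [ 3.13981833e+00 -9.01114007e-04  1.48321104e+00] 48.632654901394375 [-0.51216244 -0.14795044 -1.68118451]
```

View pics/w5.png

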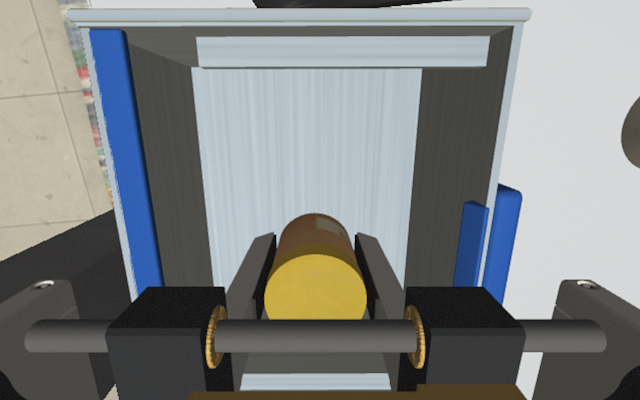

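play_rows(
  commands=[
    {"x": 0,"y": 0,"z": 0.003,"wx": 0,"wy": 0,"wz": 0,"grip": 0.3},
    {"x": 0,"y": 0,"z": 0.0005,"wx": 0,"wy": 0,"wz": 0,"grip": 0.3},
    {"x": 0,"y": 0,"z": 0,"wx": 0,"wy": 0,"wz": 0,"grip": 0.55},
    {"x": 0,"y": 0,"z": 0,"wx": 0,"wy": 0,"wz": 0,"grip": 0.65},
    {"x": 0,"y": 0,"z": 0,"wx": 0,"wy": 0,"wz": 0,"grip": 0.65},
    {"x": 0,"y": 0,"z": -0.03,"wx": 0,"wy": 0,"wz": 0,"grip": 0.65},
    {"x": 0,"y": 0,"z": -0.06,"wx": 0,"wy": 0,"wz": 0,"grip": 0.65},
    {"x": 0,"y": 0,"z": -0.06,"wx": 0,"wy": 0,"wz": 0,"grip": 0.65},
    {"x": -0.055,"y": 0.005,"z": 0,"wx": 0,"wy": 0,"wz": 0,"grip": 0.8},
    {"x": -0.06,"y": 0.006,"z": 0,"wx": 0,"wy": 0,"wz": 0,"grip": 1},
    {"x": -0.06,"y": 0.006,"z": 0,"wx": 0,"wy": 0,"wz": 0,"grip": 1},
    {"x": -0.06,"y": 0.006,"z": 0,"wx": 0,"wy": 0,"wz": 0,"grip": 1},
    {"x": -0.06,"y": 0.006,"z": 0,"wx": 0,"wy": 0,"wz": 0,"grip": 1},
    {"x": -0.06,"y": 0.006,"z": 0.01,"wx": 0,"wy": 0,"wz": 0,"grip": 1},
    {"x": -0.055,"y": 0.006,"z": 0.02,"wx": 0,"wy": 0,"wz": 0,"grip": 1},
    {"x": 0,"y": 0,"z": 0.02,"wx": 0,"wy": 0,"wz": 0,"grip": 1},
    {"x": 0,"y": 0,"z": 0,"wx": 0,"wy": 0,"wz": 0,"grip": 1},
  ],
)

```text
clock: 9.07
eef_pos: [520.8, -156.2, 114.7]
eef_rot: [-3.139, -0.001, 1.482]
wrist_force: [-0.4, -0.1, -0.4]
finger_gap: 93.8
```

Run:
```python
from h import *
im,d,s=grab('wrist','w6.png');grab('top','top6.png')
print(s['clock'],s['eef_pos'],s['eef_rot'],s['finger_gap'],s['wrist_force'])
plan([522.4,-156.8,s['eef_pos'][2]],s['eef_rot'],1)
i=cv2.imread('pics/top6.png')[170:300,160:500];cv2.imwrite('pics/top6z.png',cv2.resize(i,None,fx=2.35,fy=2.35,interpolation=cv2.INTER_CUBIC))
```

```text
9.075 [ 520.81363385 -156.20843514  114.73738949] [-3.13898203e+00 -7.61831671e-04  1.48249360e+00] 93.8364656837337 [-0.38084121 -0.07306777 -0.39708995]
{'x': -0.001, 'y': 0.0006, 'z': 0.0019} {'wx': 0.18, 'wy': 0.05, 'wz': 0.09}
dist 2.2357208380075577 ang 0.20311935776996035
```

View pics/top6z.png

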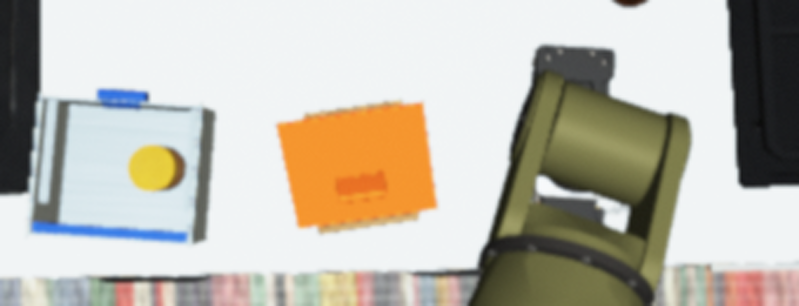

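View pics/w6.png

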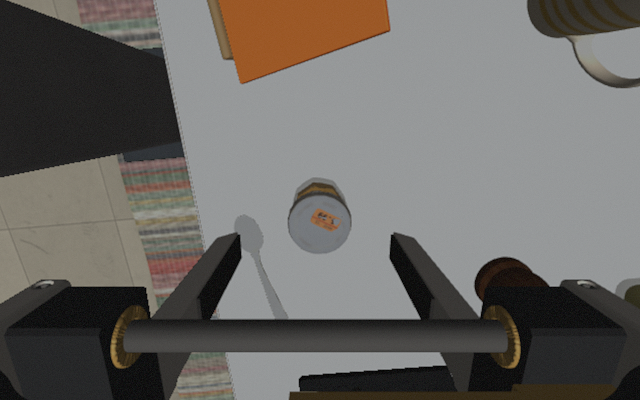

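play_rows(
  commands=[
    {"x": -0.002,"y": 0.001,"z": 0.01,"wx": 0,"wy": 0,"wz": 0,"grip": 0.75},
    {"x": 0,"y": 0,"z": 0,"wx": 0,"wy": 0,"wz": 0,"grip": 0.75},
    {"x": 0,"y": 0,"z": 0.03,"wx": 0,"wy": 0,"wz": 0,"grip": 0.75},
    {"x": 0,"y": 0,"z": 0.038,"wx": 0,"wy": 0,"wz": 0,"grip": 0.75},
    {"x": 0,"y": 0,"z": 0.021,"wx": 0,"wy": 0,"wz": 0,"grip": 0.75},
    {"x": 0,"y": 0,"z": 0,"wx": 0,"wy": 0,"wz": 0,"grip": 0.7},
    {"x": 0,"y": 0,"z": 0,"wx": 0,"wy": 0,"wz": 0,"grip": 0.3},
    {"x": 0,"y": 0,"z": 0,"wx": 0,"wy": 0,"wz": 0,"grip": 0.3},
    {"x": 0,"y": 0,"z": 0,"wx": 0,"wy": 0,"wz": 0,"grip": 0.3},
  ],
  squeeze=25,
)

```text
clock: 10.3
eef_pos: [523.1, -158.4, 18.1]
eef_rot: [3.14, 0.001, 1.483]
wrist_force: [0.1, 0.4, 6.0]
finger_gap: 49.6
```

Run:
```python
from h import *
im,d,s=grab('wrist','w7.png')
print(s['clock'],s['eef_pos'],s['eef_rot'],s['finger_gap'],s['wrist_force'])
```

```text
10.3 [ 523.1271363  -158.39244645   18.0993424 ] [3.13950529e+00 6.03114828e-04 1.48342779e+00] 49.61204401879162 [0.06258905 0.36707119 5.97662082]
```

View pics/w7.png

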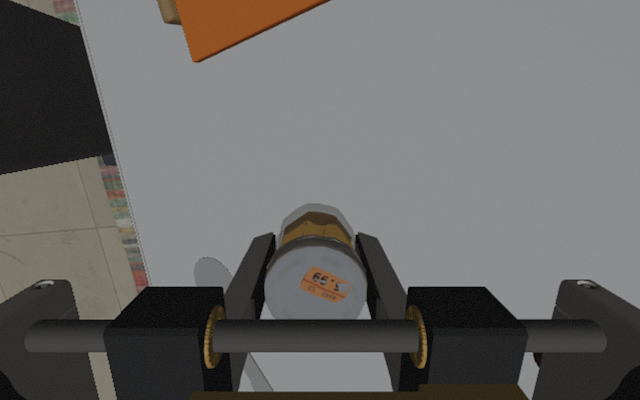

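play_rows(
  commands=[
    {"x": 0,"y": 0,"z": -0.04,"wx": 0,"wy": 0,"wz": 0,"grip": 0.3},
    {"x": 0,"y": 0,"z": -0.06,"wx": 0,"wy": 0,"wz": 0,"grip": 0.3},
    {"x": 0.05,"y": -0.005,"z": -0.037,"wx": 0,"wy": 0,"wz": 0,"grip": 0.3},
    {"x": 0.06,"y": -0.006,"z": 0,"wx": 0,"wy": 0,"wz": 0,"grip": 0.3},
    {"x": 0.06,"y": -0.006,"z": 0,"wx": 0,"wy": 0,"wz": 0,"grip": 0.3},
    {"x": 0.06,"y": -0.006,"z": 0,"wx": 0,"wy": 0,"wz": 0,"grip": 0.3},
    {"x": 0.06,"y": -0.006,"z": 0,"wx": 0,"wy": 0,"wz": 0,"grip": 0.3},
    {"x": 0.06,"y": -0.005,"z": 0,"wx": 0,"wy": 0,"wz": 0,"grip": 0.3},
    {"x": 0.06,"y": -0.005,"z": 0,"wx": 0,"wy": 0,"wz": 0,"grip": 0.3},
    {"x": 0.04,"y": -0.003,"z": 0,"wx": 0,"wy": 0,"wz": 0,"grip": 0.3},
    {"x": 0.02,"y": -0.001,"z": 0,"wx": 0,"wy": 0,"wz": 0,"grip": 0.3},
    {"x": 0,"y": 0,"z": 0,"wx": 0,"wy": 0,"wz": 0,"grip": 0.3},
    {"x": 0,"y": 0,"z": 0,"wx": 0,"wy": 0,"wz": 0,"grip": 0.3},
  ],
)

```text
clock: 11.98
eef_pos: [520.8, 312.6, 154.0]
eef_rot: [-3.141, 0.0, 1.482]
wrist_force: [0.2, -0.4, -0.9]
finger_gap: 49.8
```

Run:
```python
from h import *
im,d,s=grab('wrist','w8.png')
print(s['clock'],s['eef_pos'],s['eef_rot'],s['finger_gap'],s['wrist_force'])
plan([521.1,313.7,s['eef_pos'][2]],s['eef_rot'],1)
```

```text
11.975 [520.82790679 312.56464343 153.95419924] [-3.14149542e+00  3.85302081e-04  1.48239395e+00] 49.83609843291498 [ 0.19083676 -0.44682904 -0.887607  ]
{'x': 0.0012, 'y': 0.0001, 'z': 0.0001} {'wz': -0.02}
dist 1.2224882836043904 ang 0.02422657587281045
```

View pics/w8.png

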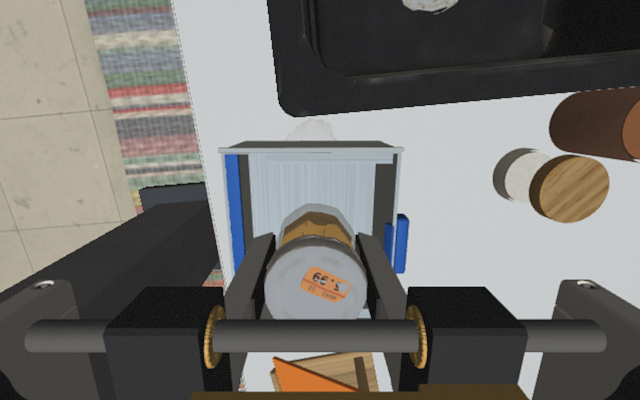

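play_rows(
  commands=[
    {"x": 0.001,"y": 0,"z": 0.04,"wx": 0,"wy": 0,"wz": 0,"grip": 0.3},
    {"x": 0,"y": 0,"z": 0.045,"wx": 0,"wy": 0,"wz": 0,"grip": 0.3},
    {"x": 0,"y": 0,"z": 0.034,"wx": 0,"wy": 0,"wz": 0,"grip": 0.3},
    {"x": 0,"y": 0,"z": 0.01,"wx": 0,"wy": 0,"wz": 0,"grip": 0.3},
    {"x": 0,"y": 0,"z": 0.003,"wx": 0,"wy": 0,"wz": 0,"grip": 0.3},
    {"x": 0,"y": 0,"z": 0.001,"wx": 0,"wy": 0,"wz": 0,"grip": 0.3},
    {"x": 0,"y": 0,"z": 0,"wx": 0,"wy": 0,"wz": 0,"grip": 0.3},
  ],
)

```text
clock: 12.9
eef_pos: [521.3, 315.1, 22.2]
eef_rot: [3.14, -0.001, 1.483]
wrist_force: [0.8, -0.2, 0.8]
finger_gap: 49.6
```

play_rows(
  commands=[
    {"x": 0,"y": 0,"z": 0,"wx": 0,"wy": 0,"wz": 0,"grip": 0.6},
    {"x": 0,"y": 0,"z": 0,"wx": 0,"wy": 0,"wz": 0,"grip": 0.65},
    {"x": 0,"y": 0,"z": 0,"wx": 0,"wy": 0,"wz": 0,"grip": 0.65},
    {"x": 0,"y": 0,"z": -0.03,"wx": 0,"wy": 0,"wz": 0,"grip": 0.65},
    {"x": 0,"y": 0,"z": -0.06,"wx": 0,"wy": 0,"wz": 0,"grip": 0.65},
    {"x": 0,"y": 0,"z": -0.06,"wx": 0,"wy": 0,"wz": 0,"grip": 0.65},
    {"x": -0.03,"y": 0,"z": -0.03,"wx": 0,"wy": 0,"wz": 0,"grip": 0.5},
  ],
)

```text
clock: 13.78
eef_pos: [518.4, 285.9, 204.4]
eef_rot: [3.138, -0.002, 1.485]
wrist_force: [0.4, -0.2, -0.3]
finger_gap: 54.3
```

```bash
cat >> h.py <<'E'
def divpose(yaw,tilt):
    "plate axes -> tool rot matrix: tool y=plate x, tool z=-plate z"
    px=np.array([np.cos(tilt)*np.cos(yaw),np.cos(tilt)*np.sin(yaw),np.sin(tilt)])
    pz=np.array([-np.sin(tilt)*np.cos(yaw),-np.sin(tilt)*np.sin(yaw),np.cos(tilt)])
    py=np.cross(pz,px)
    return px,py,pz,Rn.from_matrix(np.stack([py,px,-pz],1)).as_euler('xyz')
E
python3 - <<'E'
from h import *
im,d,s=grab('wrist','w9.png')
print(s['clock'],s['eef_pos'],s['eef_rot'],s['finger_gap'],s['wrist_force'])
px,py,pz,rot=divpose(.123,.60);B=np.array([501.4,34.7,48.4]);print(rot)
plan(B+90*pz,rot,7)
E
```

```text
13.775 [518.44310628 285.88135341 204.35053753] [ 3.13807916e+00 -2.21979211e-03  1.48524757e+00] 54.25939404369032 [ 0.40820936 -0.18562365 -0.27789393]
[2.54159265 0.         1.69379633]
{'x': -0.0371, 'y': -0.0066, 'z': 0.0119} {'wx': -4.84, 'wy': 0.5, 'wz': -1.68}
{'x': -0.037, 'y': -0.0087, 'z': 0.011} {'wx': -4.84, 'wy': 0.5, 'wz': -1.68}
{'x': -0.0368, 'y': -0.0106, 'z': 0.0098} {'wx': -4.84, 'wy': 0.5, 'wz': -1.68}
{'x': -0.0365, 'y': -0.0125, 'z': 0.0085} {'wx': -4.84, 'wy': 0.5, 'wz': -1.68}
{'x': -0.0362, 'y': -0.0142, 'z': 0.0071} {'wx': -4.84, 'wy': 0.5, 'wz': -1.68}
{'x': -0.0358, 'y': -0.0158, 'z': 0.0055} {'wx': -4.84, 'wy': 0.5, 'wz': -1.68}
{'x': -0.0354, 'y': -0.0172, 'z': 0.0038} {'wx': -4.84, 'wy': 0.5, 'wz': -1.68}
dist 276.61702337383343 ang 36.010300480510196
```

View pics/w9.png

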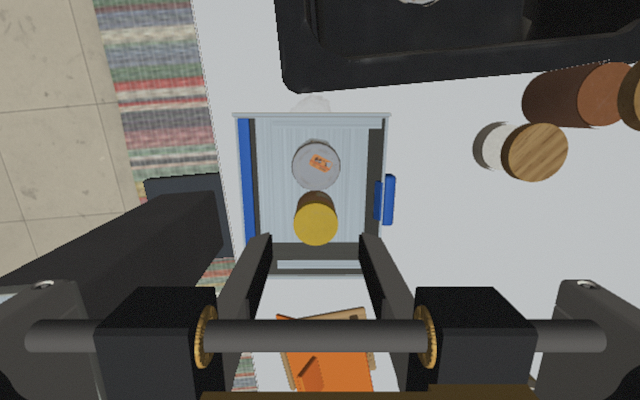

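Both jars stand upright side by side in the box: grey at (317,163), yellow at (316,222). Next is the divider.

play_rows(
  commands=[
    {"x": -0.037,"y": -0.007,"z": 0.012,"wx": -4.84,"wy": 0.5,"wz": -1.68,"grip": 0.45},
    {"x": -0.037,"y": -0.009,"z": 0.011,"wx": -4.84,"wy": 0.5,"wz": -1.68,"grip": 0.45},
    {"x": -0.037,"y": -0.011,"z": 0.01,"wx": -4.84,"wy": 0.5,"wz": -1.68,"grip": 0.45},
    {"x": -0.0365,"y": -0.0125,"z": 0.0085,"wx": -4.84,"wy": 0.5,"wz": -1.68,"grip": 0.45},
    {"x": -0.036,"y": -0.014,"z": 0.007,"wx": -4.84,"wy": 0.5,"wz": -1.68,"grip": 0.45},
    {"x": -0.036,"y": -0.016,"z": 0.0055,"wx": -4.84,"wy": 0.5,"wz": -1.68,"grip": 0.45},
    {"x": -0.0355,"y": -0.017,"z": 0.004,"wx": -4.84,"wy": 0.5,"wz": -1.68,"grip": 0.45},
    {"x": 0,"y": 0,"z": 0,"wx": 0,"wy": 0,"wz": 0,"grip": 0.45},
    {"x": 0,"y": 0,"z": 0,"wx": 0,"wy": 0,"wz": 0,"grip": 0.45},
  ],
)

```text
clock: 14.95
eef_pos: [452.1, 43.1, 120.7]
eef_rot: [2.576, -0.009, 1.69]
wrist_force: [0.1, 0.6, 0.5]
finger_gap: 42.1
```

Run:
```python
from h import *
im,d,s=grab('wrist','w10.png')
print(s['clock'],s['eef_pos'],s['eef_rot'],s['finger_gap'],s['wrist_force'],s['joints'])
px,py,pz,rot=divpose(.123,.60);B=np.array([501.4,34.7,48.4])
plan(B+5*pz,rot,1)
```

```text
14.95 [452.1016683   43.0888185  120.71079787] [ 2.5756308  -0.0092597   1.69013281] 42.07212650688581 [0.10655746 0.55103616 0.47683849] [-0.04189015 -0.07532407  2.27130035  0.24485562  0.39728397 -0.35801095]
{'x': -0.0152, 'y': 0.0015, 'z': 0.0816} {'wx': -1.94, 'wy': -0.35, 'wz': -0.41}
dist 82.99702475417502 ang 2.01919582936065
```

View pics/w10.png

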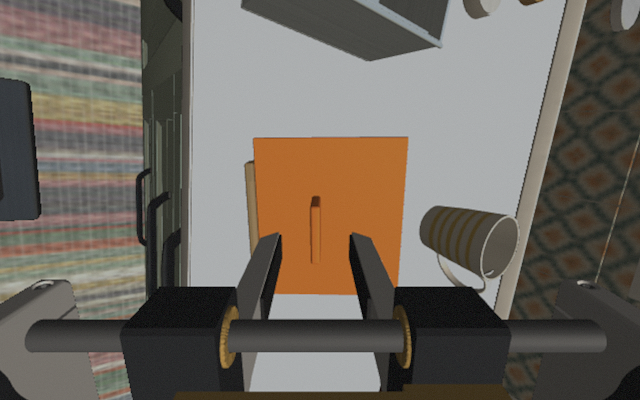

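Run:
```python
from h import *
z=np.load('pics/w10.png.npz');d=z['d'];i=manip.camera_info('wrist');K=i['intrinsics'];T=i['tool_from_camera']
def t(u,v,dd): 
    return (T@np.array([(u-K[0,2])/K[0,0]*dd,-(v-K[1,2])/K[1,1]*dd,-dd,1]))[:3].round(1)
print('tab top',[t(u,v,np.median(d[v-2:v+3,u-1:u+2])) for u,v in ((316,205),(315,230),(315,255))])
for u,v in((270,160),(390,160),(270,225),(340,180)): print('plate',t(u,v,np.median(d[v-2:v+3,u-2:u+3])))
```

```text
tab top [array([11. ,  0.3, 52.5]), array([-9.2, -0.5, 50.1]), array([-31.1,  -0.5,  50.1])]
plate [ 41.6 -39.8  87.7]
plate [42.1 64.2 84.4]
plate [-18.8 -42.2  87.8]
plate [24.2 21.6 85.8]
```

play_rows(
  commands=[
    {"x": -0.013,"y": 0.0015,"z": 0.01,"wx": -1.9,"wy": -0.3,"wz": -0.4,"grip": 0.45},
    {"x": 0,"y": 0,"z": 0.01,"wx": 0,"wy": 0,"wz": 0,"grip": 0.45},
    {"x": 0,"y": 0,"z": 0.02,"wx": 0,"wy": 0,"wz": 0,"grip": 0.45},
    {"x": 0,"y": 0,"z": 0.02,"wx": 0,"wy": 0,"wz": 0,"grip": 0.4},
    {"x": 0,"y": 0,"z": 0.015,"wx": 0,"wy": 0,"wz": 0,"grip": 0.35},
    {"x": 0,"y": 0,"z": 0,"wx": 0,"wy": 0,"wz": 0,"grip": 0.35},
    {"x": 0,"y": 0,"z": 0,"wx": 0,"wy": 0,"wz": 0,"grip": 0.35},
  ],
)

```text
clock: 15.88
eef_pos: [496.1, 35.9, 59.0]
eef_rot: [2.543, -0.001, 1.695]
wrist_force: [-0.0, 0.4, -0.0]
finger_gap: 32.6
```

Run:
```python
from h import *
im,d,s=grab('wrist','w11.png')
print(s['clock'],s['eef_pos'],s['eef_rot'],s['finger_gap'],s['wrist_force'],s['qd'])
px,py,pz,rot=divpose(.123,.60);B=np.array([501.4,34.7,48.4])
plan(B+5*pz,rot,1)
K,T=cam2world('wrist',s);i=manip.camera_info('wrist');T=i['tool_from_camera']
def t(u,v,dd): 
    return (T@np.array([(u-K[0,2])/K[0,0]*dd,-(v-K[1,2])/K[1,1]*dd,-dd,1]))[:3].round(1)
for u,v in((250,160),(390,160),(250,220),(370,180),(330,140)): print('plate',t(u,v,np.median(d[v-2:v+3,u-2:u+3])))
```

```text
15.875 [496.0762638   35.9158798   59.04591666] [ 2.54271836e+00 -8.25086952e-04  1.69533620e+00] 32.64396645046308 [-0.03387333  0.38837237 -0.03105392] [-0.00787451 -0.014651    0.00227465  0.01043532 -0.0040796  -0.01489684]
{'x': -0.0017, 'y': -0.0019, 'z': 0.0069} {'wx': -0.03, 'wy': -0.07, 'wz': 0.05}
dist 7.317330579335982 ang 0.08850553141335624
plate [ 52.5 -41.1  11.2]
plate [52.5 46.4 11.3]
plate [ 12.7 -43.4  11.4]
plate [39.8 34.5 11.2]
plate [64.8  8.7 11.4]
```

View pics/w11.png

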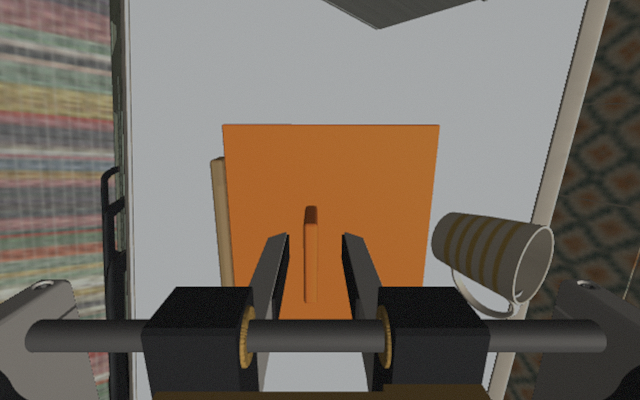

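play_rows(
  commands=[
    {"x": -0.002,"y": -0.002,"z": 0.007,"wx": 0,"wy": 0,"wz": 0,"grip": 0.35},
    {"x": 0,"y": 0,"z": 0,"wx": 0,"wy": 0,"wz": 0,"grip": 0.3},
    {"x": 0,"y": 0,"z": 0,"wx": 0,"wy": 0,"wz": 0,"grip": 0},
    {"x": 0,"y": 0,"z": 0,"wx": 0,"wy": 0,"wz": 0,"grip": 0},
    {"x": 0,"y": 0,"z": 0,"wx": 0,"wy": 0,"wz": 0,"grip": 0},
    {"x": 0,"y": 0,"z": 0,"wx": 0,"wy": 0,"wz": 0,"grip": 0},
  ],
  squeeze=55,
)

```text
clock: 16.68
eef_pos: [498.6, 33.7, 52.2]
eef_rot: [2.542, -0.0, 1.695]
wrist_force: [-4.9, -0.3, 6.8]
finger_gap: 7.8
```

Run:
```python
from h import *
im,d,s=grab('wrist','w12.png')
print(s['clock'],s['eef_pos'],s['eef_rot'],s['finger_gap'],s['wrist_force'],s['moment'])
K,T=cam2world('wrist',s);i=manip.camera_info('wrist');T=i['tool_from_camera']
hsv=cv2.cvtColor(im,cv2.COLOR_RGB2HSV);H,S,V=[hsv[...,i].astype(int) for i in range(3)]
o=(H>4)&(H<22)&(S>170)&(V>100)
n,l,st,c=cv2.connectedComponentsWithStats(o.astype(np.uint8));o=l==1+np.argmax(st[1:,4])
v,u=np.where(o);dd=d[o]
q=np.stack([(u-K[0,2])/K[0,0]*dd,-(v-K[1,2])/K[1,1]*dd,-dd,np.ones(len(dd))],1)@T.T
q=q[(dd>0)][:,:3];m=np.abs(q[:,2]-4.5)<4;q=q[m];print(len(q),np.median(q,0),np.percentile(q,[.5,99.5],axis=0))
k=np.linalg.lstsq(np.c_[q[:,:2],np.ones(len(q))],q[:,2],rcond=None)[0];print(k)
```

```text
16.675 [498.61923278  33.71109761  52.17334952] [ 2.54205497e+00 -3.11724886e-04  1.69479502e+00] 7.840205082517421 [-4.89506098 -0.30434099  6.76181716] [-0.04702343  0.39632731  0.0638536 ]
31325 [33.50631071 17.5244974   4.3354124 ] [[-50.11272623 -53.91197829   2.70428283]
 [ 76.18536001  76.71425763   6.00077562]]
[ 6.31963116e-04 -1.05037573e-03  4.32856558e+00]
```

View pics/w12.png

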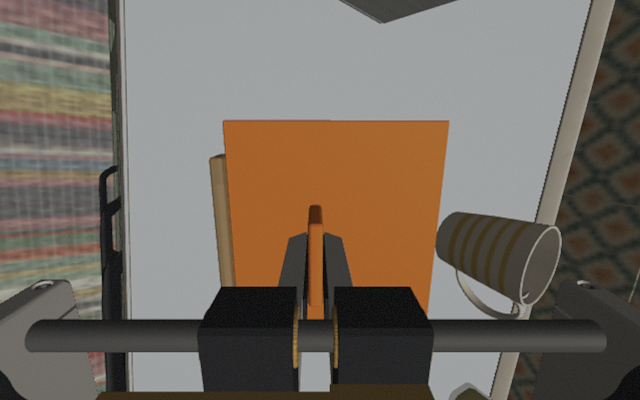

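The tab is held (gap 7.8). The plate is square to the tool: 4.3 mm beyond the TCP, with its edges at tool y -54 and +77. Next I lift it off the stand.

play_rows(
  commands=[
    {"x": 0,"y": 0,"z": -0.01,"wx": 0,"wy": 0,"wz": 0,"grip": 0},
    {"x": 0,"y": 0,"z": -0.02,"wx": 0,"wy": 0,"wz": 0,"grip": 0},
    {"x": 0,"y": 0.012,"z": -0.02,"wx": 0,"wy": 0,"wz": 0,"grip": 0},
    {"x": 0,"y": 0.02,"z": -0.03,"wx": 1.5,"wy": 0,"wz": 0,"grip": 0},
    {"x": 0,"y": 0.02,"z": -0.03,"wx": 2,"wy": 0,"wz": 0,"grip": 0},
    {"x": 0,"y": 0.01,"z": -0.015,"wx": 2,"wy": 0,"wz": 0,"grip": 0},
    {"x": 0,"y": 0,"z": 0,"wx": 0,"wy": 0,"wz": 0,"grip": 0},
  ],
)

```text
clock: 17.6
eef_pos: [482.1, 31.5, 191.2]
eef_rot: [2.636, 0.0, 1.695]
wrist_force: [0.3, 0.8, -1.8]
finger_gap: 7.8
```

```bash
cat >> h.py <<'E'
C=np.array([513.4,283.3,0.]);BY=-.088
RB=Rn.from_euler('z',BY)
def ins(e,ze,t,yoff=0,h=9.3,dyaw=0):
    px,py,pz,rot=divpose(BY+dyaw,t)
    E=C+RB.apply([e,yoff,ze])
    return E+54.5*px+h*pz,rot
def where(s=None,h=9.3):
    s=s or manip.read_state()
    R=Rn.from_euler('xyz',s['eef_rot']).as_matrix();py,px,pz=R[:,0],R[:,1],-R[:,2]
    E=np.array(s['eef_pos'])-54.5*px-h*pz
    b=RB.inv().apply(E-C)
    return 'edge box xyz',b.round(1),'tilt',round(float(np.arcsin(px[2])),3),'roll',round(float(np.arcsin(py[2])),3),'dyaw',round(float(np.arctan2(px[1],px[0])-BY),3),'F',RB.inv().apply(s['wrist_force']).round(1),'gap',round(s['finger_gap'],1),s['clock']
E
python3 - <<'E'
from h import *
im,d,s=grab('wrist','w13.png')
print(where(s),s['eef_pos'],s['joints'].round(2))
p,r=ins(-48,125,.4);print(p,r)
plan(p,r,9)
E
```

```text
('edge box xyz', array([ -51.2, -262.7,  156.6]), 'tilt', 0.506, 'roll', -0.0, 'dyaw', 0.212, 'F', array([ 0.2,  0.8, -1.8]), 'gap', 7.8, 17.6) [482.12068021  31.50028755 191.1809571 ] [-0.06 -0.1   2.08  0.14  0.67 -0.27]
[511.98174286 283.4251298  154.7891669 ] [ 2.74159265e+00 -2.22044605e-16  1.48279633e+00]
{'x': 0.0274, 'y': 0.0041, 'z': 0.0067} {'wx': 0.66, 'wy': -0.59, 'wz': 1.21}
{'x': 0.0275, 'y': 0.0036, 'z': 0.0064} {'wx': 0.66, 'wy': -0.59, 'wz': 1.21}
{'x': 0.0276, 'y': 0.0031, 'z': 0.006} {'wx': 0.66, 'wy': -0.59, 'wz': 1.21}
{'x': 0.0278, 'y': 0.0026, 'z': 0.0057} {'wx': 0.66, 'wy': -0.59, 'wz': 1.21}
{'x': 0.0279, 'y': 0.002, 'z': 0.0054} {'wx': 0.66, 'wy': -0.59, 'wz': 1.21}
{'x': 0.028, 'y': 0.0015, 'z': 0.0051} {'wx': 0.66, 'wy': -0.59, 'wz': 1.21}
{'x': 0.028, 'y': 0.001, 'z': 0.0048} {'wx': 0.66, 'wy': -0.59, 'wz': 1.21}
{'x': 0.0281, 'y': 0.0004, 'z': 0.0045} {'wx': 0.66, 'wy': -0.59, 'wz': 1.21}
{'x': 0.0281, 'y': -0.0001, 'z': 0.0042} {'wx': 0.66, 'wy': -0.59, 'wz': 1.21}
dist 256.1323579387396 ang 13.520447957158302
```

View pics/w13.png

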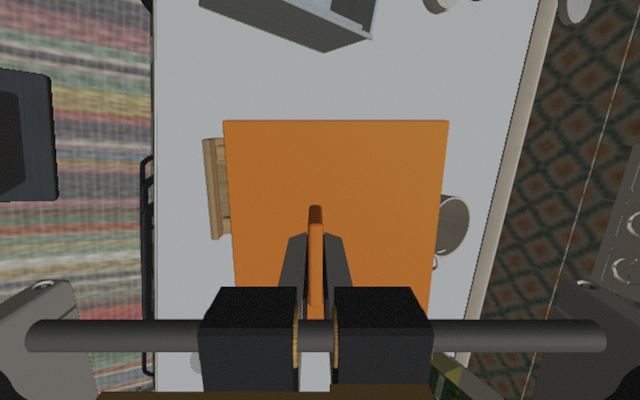

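The divider is clear of the stand and sits in the hand as before. Now I carry it over the box.

play_rows(
  commands=[
    {"x": 0.0274,"y": 0.004,"z": 0.0065,"wx": 0.66,"wy": -0.59,"wz": 1.2,"grip": 0},
    {"x": 0.0275,"y": 0.0036,"z": 0.0064,"wx": 0.66,"wy": -0.59,"wz": 1.2,"grip": 0},
    {"x": 0.0276,"y": 0.003,"z": 0.006,"wx": 0.66,"wy": -0.59,"wz": 1.2,"grip": 0},
    {"x": 0.0278,"y": 0.0026,"z": 0.0057,"wx": 0.66,"wy": -0.59,"wz": 1.2,"grip": 0},
    {"x": 0.028,"y": 0.002,"z": 0.0054,"wx": 0.66,"wy": -0.59,"wz": 1.2,"grip": 0},
    {"x": 0.028,"y": 0.0015,"z": 0.005,"wx": 0.66,"wy": -0.59,"wz": 1.2,"grip": 0},
    {"x": 0.028,"y": 0.001,"z": 0.0048,"wx": 0.66,"wy": -0.59,"wz": 1.2,"grip": 0},
    {"x": 0.028,"y": 0,"z": 0.0045,"wx": 0.66,"wy": -0.59,"wz": 1.2,"grip": 0},
    {"x": 0.028,"y": 0,"z": 0.004,"wx": 0.66,"wy": -0.59,"wz": 1.2,"grip": 0},
    {"x": 0,"y": 0,"z": 0,"wx": 0,"wy": 0,"wz": 0,"grip": 0},
    {"x": 0,"y": 0,"z": 0,"wx": 0,"wy": 0,"wz": 0,"grip": 0},
  ],
)

```text
clock: 19.02
eef_pos: [510.4, 282.7, 154.0]
eef_rot: [2.744, 0.002, 1.486]
wrist_force: [-0.3, -1.2, -2.0]
finger_gap: 7.6
```

Run:
```python
from h import *
im,d,s=grab('wrist','w14.png')
print(where(s),s['eef_pos'],s['joints'].round(2))
for a in [(-49,125,.38),(-49,72,.38)]:
    p,r=ins(*a);plan(p,r,1)
```

```text
('edge box xyz', array([-49.6,  -1. , 124.3]), 'tilt', 0.397, 'roll', -0.002, 'dyaw', 0.003, 'F', array([-0.2, -1.2, -2. ]), 'gap', 7.6, 19.025) [510.42860991 282.73245371 154.00608678] [ 0.55  0.27  1.74 -0.32  0.83  0.81]
{'x': 0.001, 'y': 0.0005, 'z': 0.0009} {'wx': 1.04, 'wy': 0.03, 'wz': 0.15}
dist 1.439446565878132 ang 1.0480642941106346
{'x': 0.0011, 'y': -0.02, 'z': 0.0498} {'wx': 1.04, 'wy': 0.03, 'wz': 0.15}
dist 53.65194766307481 ang 1.0480642941106346
```

View pics/w14.png

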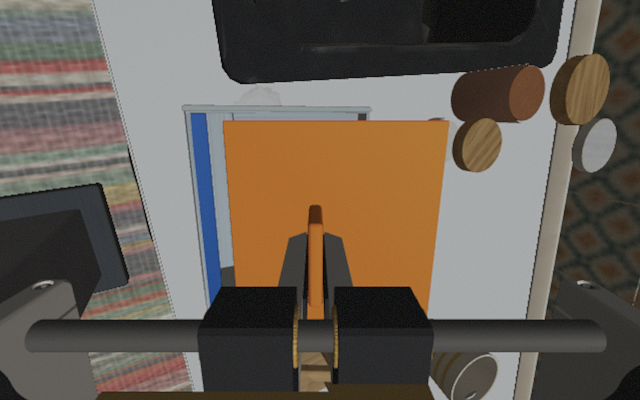

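Run:
```python
from box import *
im,s=boxmeas('w14.png')
z=np.load('pics/w14.png.npz');d=z['d']
hsv=cv2.cvtColor(im,cv2.COLOR_RGB2HSV);H,S,V=[hsv[...,i].astype(int) for i in range(3)]
b=(H>105)&(H<125)&(S>150)&(V>60)
A=[];Bq=[]
for v in range(120,300,5):
    u=np.where(b[v])[0]
    if len(u)>5: A.append([u.min()-.5,v]);Bq.append([u.max()+.5,v])
for q in (A,Bq):
    w=RB.inv().apply(ray('wrist',q,89,s)-C);k=np.polyfit(w[:,1],w[:,0],1);print('box x at y=0',k, w[[0,-1]].round(1))
P=cloud('wrist',d,s)
# left rim (box +y wall) top edge rows ~108
for u in (200,210,350,365):
    col=im[100:118,u].astype(int).sum(-1);print(u,col.tolist())
```

```text
[ 191  114   31  191 2542] ((451.11724853515625, 293.9433288574219), (147.12625122070312, 9.905038833618164), 85.17644500732422)
box x at y=0 [-2.89067598e-03 -6.79090517e+01] [[-68.1  74.8  89. ]
 [-67.4 -60.1  89. ]]
box x at y=0 [ 1.87296931e-03 -5.84506899e+01] [[-58.5  74.7  89. ]
 [-62.2 -61.4  89. ]]
200 [503, 508, 511, 517, 454, 399, 420, 448, 442, 439, 400, 439, 379, 256, 254, 287, 286, 286]
210 [504, 510, 509, 519, 439, 385, 420, 439, 442, 443, 388, 431, 419, 428, 447, 447, 452, 445]
350 [509, 505, 503, 507, 507, 512, 426, 403, 443, 443, 440, 379, 359, 412, 432, 437, 434, 433]
365 [507, 511, 505, 509, 513, 516, 422, 396, 445, 446, 444, 397, 367, 260, 151, 156, 155, 160]
```

Run:
```python
from h import *
z=np.load('pics/w14.png.npz');s=dict(eef_pos=z['pos'],eef_rot=z['rot'])
q=[[200,103.7],[200,110.3],[210,110],[350,105.5],[350,111],[365,105.5],[365,111]]
print(RB.inv().apply(ray('wrist',q,91,s)-C).round(1))
```

```text
[[-61.1  85.3  91. ]
 [-61.5  81.1  91. ]
 [-55.1  81.3  91. ]
 [ 53.1  85.7  91. ]
 [ 53.2  81.5  91. ]
 [ 67.1  85.9  91. ]
 [ 67.4  81.6  91. ]]
```

play_rows(
  commands=[
    {"x": 0.002,"y": -0.004,"z": 0.012,"wx": 1.0,"wy": 0,"wz": 0.15,"grip": 0},
    {"x": 0,"y": -0.005,"z": 0.013,"wx": 0,"wy": 0,"wz": 0,"grip": 0},
    {"x": 0,"y": -0.005,"z": 0.013,"wx": 0,"wy": 0,"wz": 0,"grip": 0},
    {"x": 0,"y": -0.006,"z": 0.011,"wx": 0,"wy": 0,"wz": 0,"grip": 0},
    {"x": 0,"y": 0,"z": 0,"wx": 0,"wy": 0,"wz": 0,"grip": 0},
    {"x": 0,"y": 0,"z": 0,"wx": 0,"wy": 0,"wz": 0,"grip": 0},
  ],
)

```text
clock: 19.82
eef_pos: [511.0, 285.3, 102.1]
eef_rot: [2.76, 0.0, 1.482]
wrist_force: [-1.5, 0.4, 1.1]
finger_gap: 7.4
```

Run:
```python
from h import *
im,d,s=grab('wrist','w15.png');grab('scene','scene15.png')
print(where(s))
for a in [(-65,72.5,.36,.7)]:
    p,r=ins(*a);plan(p,r,1)
i=cv2.imread('pics/scene15.png')[130:240,170:330];cv2.imwrite('pics/scene15z.png',cv2.resize(i,None,fx=4.5,fy=4.5,interpolation=cv2.INTER_CUBIC))
```

```text
('edge box xyz', array([-49.7,   1.8,  73.1]), 'tilt', 0.381, 'roll', -0.0, 'dyaw', -0.0, 'F', array([-1.5,  0.3,  1.1]), 'gap', 7.4, 19.825)
{'x': -0.0011, 'y': -0.0143, 'z': -0.0039} {'wx': 1.23}
dist 14.812143968893514 ang 1.2277369942396186
```

View pics/w15.png

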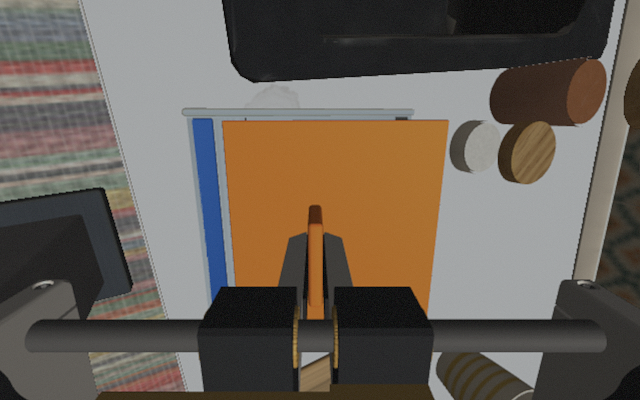

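View pics/scene15z.png

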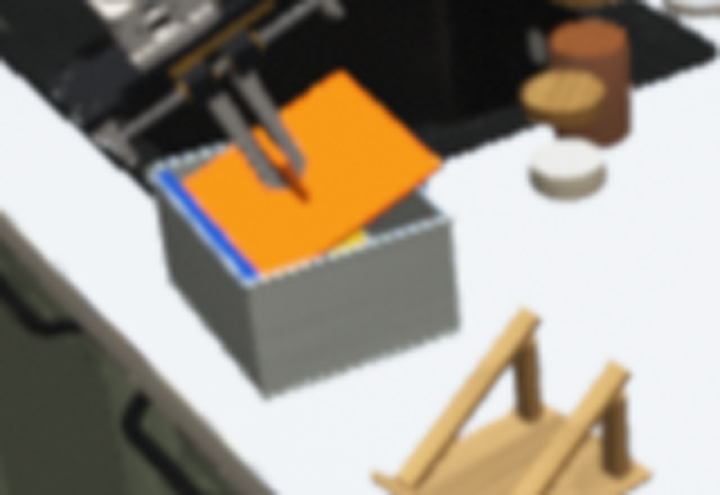

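The -x edge is below lip height and just inside it, and the yellow jar is visible under the raised side. Next I slide the divider toward the robot, under the lip.

play_rows(
  commands=[
    {"x": -0.001,"y": -0.005,"z": -0.0015,"wx": 0.4,"wy": 0,"wz": 0,"grip": 0},
    {"x": 0,"y": -0.005,"z": -0.0015,"wx": 0.4,"wy": 0,"wz": 0,"grip": 0},
    {"x": 0,"y": -0.004,"z": -0.001,"wx": 0.4,"wy": 0,"wz": 0,"grip": 0},
    {"x": 0,"y": 0,"z": 0,"wx": 0,"wy": 0,"wz": 0,"grip": 0},
    {"x": 0,"y": 0,"z": 0,"wx": 0,"wy": 0,"wz": 0,"grip": 0},
  ],
)

```text
clock: 20.55
eef_pos: [496.7, 285.6, 101.1]
eef_rot: [2.781, -0.0, 1.482]
wrist_force: [0.8, 0.4, -1.8]
finger_gap: 7.5
```

Run:
```python
from h import *
im,d,s=grab('wrist','w16.png')
print(where(s),s['moment'])
for a in [(-66.2,74,.2,.7)]:
    p,r=ins(*a);plan(p,r,4)
```

```text
('edge box xyz', array([-64.6,   0.9,  73.1]), 'tilt', 0.361, 'roll', 0.0, 'dyaw', -0.0, 'F', array([ 0.8,  0.5, -1.8]), 'gap', 7.5, 20.55) [0.00253432 0.31430569 0.03002819]
{'x': -0.0, 'y': -0.0001, 'z': 0.0019} {'wx': 2.3}
{'x': -0.0, 'y': -0.0, 'z': 0.0019} {'wx': 2.3}
{'x': -0.0, 'y': 0.0, 'z': 0.0019} {'wx': 2.3}
{'x': -0.0, 'y': 0.0001, 'z': 0.0019} {'wx': 2.3}
dist 7.447598799684337 ang 9.215089397615428
```

View pics/w16.png

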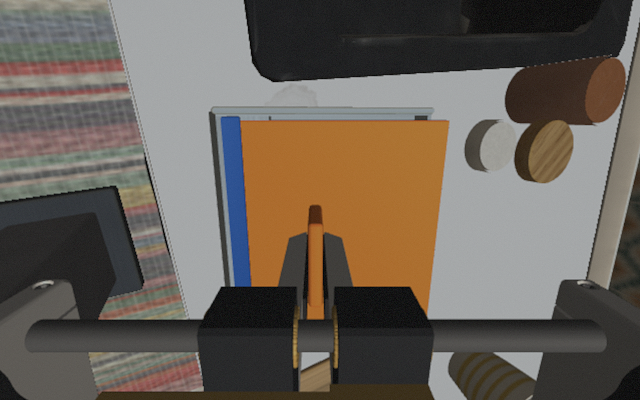

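The edge is now hidden under the lip, with no contact force. I rotate the divider down in steps.

play_rows(
  commands=[
    {"x": 0,"y": 0,"z": 0.0019,"wx": 2.3,"wy": 0,"wz": 0,"grip": 0},
    {"x": 0,"y": 0,"z": 0.0019,"wx": 2.3,"wy": 0,"wz": 0,"grip": 0},
    {"x": 0,"y": 0,"z": 0.0019,"wx": 2.3,"wy": 0,"wz": 0,"grip": 0},
    {"x": 0,"y": 0,"z": 0.0019,"wx": 2.3,"wy": 0,"wz": 0,"grip": 0},
    {"x": 0,"y": 0,"z": 0,"wx": 0,"wy": 0,"wz": 0,"grip": 0},
    {"x": 0,"y": 0,"z": 0,"wx": 0,"wy": 0,"wz": 0,"grip": 0},
  ],
)

```text
clock: 21.35
eef_pos: [499.1, 285.4, 93.9]
eef_rot: [2.94, -0.0, 1.482]
wrist_force: [4.2, -0.3, -3.0]
finger_gap: 7.6
```

Run:
```python
from h import *
im,d,s=grab('wrist','w17.png')
print(where(s),s['moment'])
for a in [(-66.6,76.3,.09,.7)]:
    p,r=ins(*a);plan(p,r,3)
```

```text
('edge box xyz', array([-66. ,   0.8,  73.8]), 'tilt', 0.201, 'roll', 0.0, 'dyaw', -0.0, 'F', array([ 4.2,  0. , -3. ]), 'gap', 7.6, 21.35) [-0.20623708 -0.68842405  0.15066455]
{'x': -0.0, 'y': 0.0002, 'z': 0.0012} {'wx': 2.13}
{'x': -0.0, 'y': 0.0002, 'z': 0.0012} {'wx': 2.13}
{'x': -0.0, 'y': 0.0003, 'z': 0.0012} {'wx': 2.13}
dist 3.664770503215917 ang 6.38571471486496
```

View pics/w17.png

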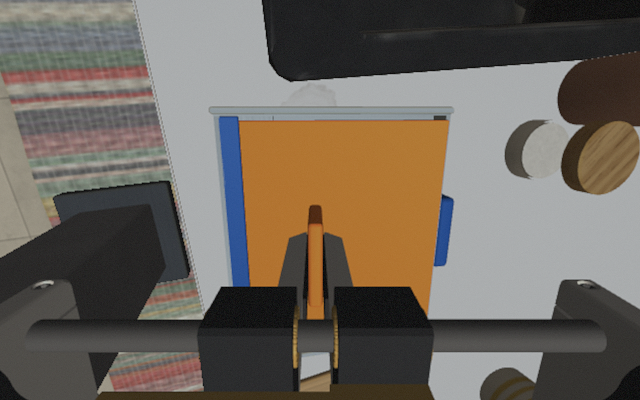

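play_rows(
  commands=[
    {"x": 0,"y": 0.0005,"z": 0.0012,"wx": 2.1,"wy": 0,"wz": 0,"grip": 0},
    {"x": 0,"y": 0.0005,"z": 0.0012,"wx": 2.1,"wy": 0,"wz": 0,"grip": 0},
    {"x": 0,"y": 0.0005,"z": 0.0012,"wx": 2.1,"wy": 0,"wz": 0,"grip": 0},
    {"x": 0,"y": 0,"z": 0,"wx": 0,"wy": 0,"wz": 0,"grip": 0},
    {"x": 0,"y": 0,"z": 0,"wx": 0,"wy": 0,"wz": 0,"grip": 0},
  ],
)

```text
clock: 22.02
eef_pos: [500.7, 285.2, 90.4]
eef_rot: [3.051, 0.0, 1.482]
wrist_force: [1.1, -0.6, -1.1]
finger_gap: 7.5
```

Run:
```python
from h import *
im,d,s=grab('wrist','w18.png')
print(where(s),s['moment'])
for a in [(-66,76.5,0,.7)]:
    p,r=ins(*a);plan(p,r,3)
```

```text
('edge box xyz', array([-66.2,   0.8,  76.2]), 'tilt', 0.09, 'roll', -0.0, 'dyaw', -0.0, 'F', array([ 1.1, -0.5, -1.1]), 'gap', 7.5, 22.025) [-0.06926731 -0.13241945  0.09599338]
{'x': -0.0, 'y': 0.0003, 'z': 0.0016} {'wx': 1.73}
{'x': -0.0, 'y': 0.0004, 'z': 0.0015} {'wx': 1.73}
{'x': -0.0, 'y': 0.0004, 'z': 0.0015} {'wx': 1.73}
dist 4.752492401145128 ang 5.176693085112466
```

View pics/w18.png

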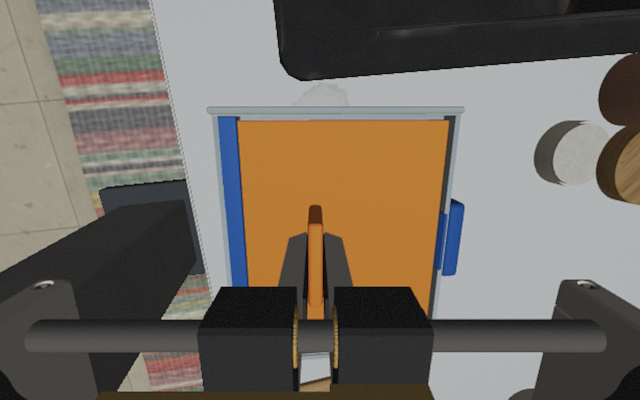

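play_rows(
  commands=[
    {"x": 0,"y": 0.0003,"z": 0.0016,"wx": 1.7,"wy": 0,"wz": 0,"grip": 0},
    {"x": 0,"y": 0.0003,"z": 0.0016,"wx": 1.7,"wy": 0,"wz": 0,"grip": 0},
    {"x": 0,"y": 0.0003,"z": 0.0016,"wx": 1.7,"wy": 0,"wz": 0,"grip": 0},
    {"x": 0,"y": 0,"z": 0.001,"wx": 0.4,"wy": 0,"wz": 0,"grip": 0},
    {"x": 0,"y": 0,"z": 0,"wx": 0,"wy": 0,"wz": 0,"grip": 0},
    {"x": 0,"y": 0,"z": 0,"wx": 0,"wy": 0,"wz": 0,"grip": 0},
  ],
)

```text
clock: 22.82
eef_pos: [501.8, 285.4, 87.9]
eef_rot: [-3.135, -0.001, 1.483]
wrist_force: [-21.1, -6.0, 33.6]
finger_gap: 7.6
```

```bash
cat > plate.py <<'E'
from h import *
import sys
def plate(fn):
    z=np.load('pics/'+fn+'.npz');im=z['im'];d=z['d'];s=dict(eef_pos=z['pos'],eef_rot=z['rot'])
    hsv=cv2.cvtColor(im,cv2.COLOR_RGB2HSV);H,S,V=[hsv[...,i].astype(int) for i in range(3)]
    o=(H>4)&(H<22)&(S>170)&(V>90)
    P=RB.inv().apply((cloud('wrist',d,s)-C).reshape(-1,3)).reshape(d.shape+(3,))
    m=o&(np.abs(P[...,0])<75)&(np.abs(P[...,1])<85)&(P[...,2]>60)&(P[...,2]<115)
    q=P[m];k=np.array([0,0,np.median(q[:,2])]);A=np.c_[q[:,:2],np.ones(len(q))]
    for _ in range(6):
        r=q[:,2]-A@k;w=np.abs(r)<4;k=np.linalg.lstsq(A[w],q[w,2],rcond=None)[0]
    print('top plane: slope x,y',k[:2].round(4),'z0',k[2].round(2),'ext',np.nanpercentile(q[w],[.3,99.7],axis=0).round(1).tolist())
if __name__=='__main__': plate(sys.argv[1])
E
python3 - <<'E'
from h import *
im,d,s=grab('wrist','w19.png')
print(where(s),s['moment'])
from plate import plate
plate('w19.png')
E
```

```text
('edge box xyz', array([-66.3,   1.1,  78.9]), 'tilt', -0.007, 'roll', 0.001, 'dyaw', -0.0, 'F', array([-20.5,  -7.8,  33.6]), 'gap', 7.6, 22.825) [-1.41228603  3.10335815  0.13713693]
top plane: slope x,y [0.0003 0.0004] z0 83.01 ext [[-58.3, -52.7, 81.3], [64.6, 77.0, 84.8]]
```

View pics/w19.png

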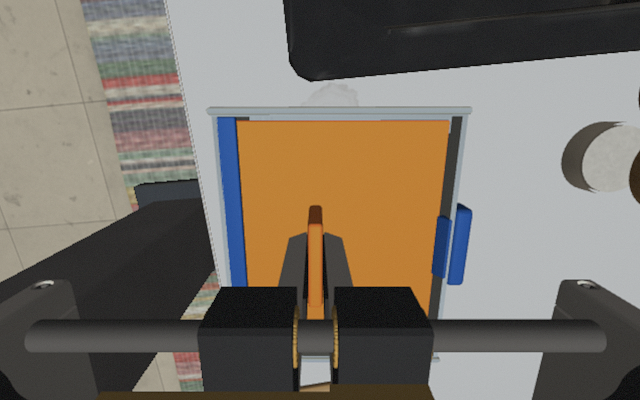

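The plate is level, and the blue catch now overlaps the orange edge at about (440,245). I release the tab and back off to check.

play_rows(
  commands=[
    {"x": 0,"y": 0,"z": -0.001,"wx": -0.4,"wy": 0,"wz": 0,"grip": 0},
    {"x": 0,"y": 0,"z": 0,"wx": 0,"wy": 0,"wz": 0,"grip": 0.2},
    {"x": 0,"y": 0,"z": 0,"wx": 0,"wy": 0,"wz": 0,"grip": 0.35},
    {"x": 0,"y": 0,"z": 0,"wx": 0,"wy": 0,"wz": 0,"grip": 0.35},
    {"x": 0,"y": 0,"z": -0.03,"wx": 0,"wy": 0,"wz": 0,"grip": 0.35},
    {"x": -0.05,"y": 0,"z": -0.05,"wx": 0,"wy": 0,"wz": 0,"grip": 0.35},
    {"x": -0.05,"y": 0,"z": -0.05,"wx": 0,"wy": 0,"wz": 0,"grip": 0.35},
    {"x": 0,"y": 0,"z": 0,"wx": 0,"wy": 0,"wz": 0,"grip": 0.35},
    {"x": 0,"y": 0,"z": 0,"wx": 0,"wy": 0,"wz": 0,"grip": 0.35},
  ],
)

```text
clock: 24.0
eef_pos: [494.0, 197.2, 203.5]
eef_rot: [3.141, 0.0, 1.482]
wrist_force: [0.1, -0.1, -0.6]
finger_gap: 32.9
```

Run:
```python
from h import *
im,d,s=grab('wrist','w20.png')
print(s['eef_pos'],s['eef_rot'],s['clock'],s['wrist_force'])
from plate import plate
plate('w20.png')
i=cv2.cvtColor(im,cv2.COLOR_RGB2BGR)[60:230,220:440];cv2.imwrite('pics/w20z.png',cv2.resize(i,None,fx=3.5,fy=3.5,interpolation=cv2.INTER_CUBIC))
```

```text
[493.98183369 197.2081794  203.45331604] [3.14125098e+00 7.30694972e-05 1.48202481e+00] 24.0 [ 0.1492299  -0.13167762 -0.60016589]
top plane: slope x,y [0.0004 0.0004] z0 83.01 ext [[-57.7, -72.8, 81.0], [64.5, 76.4, 85.1]]
```

View pics/w20.png

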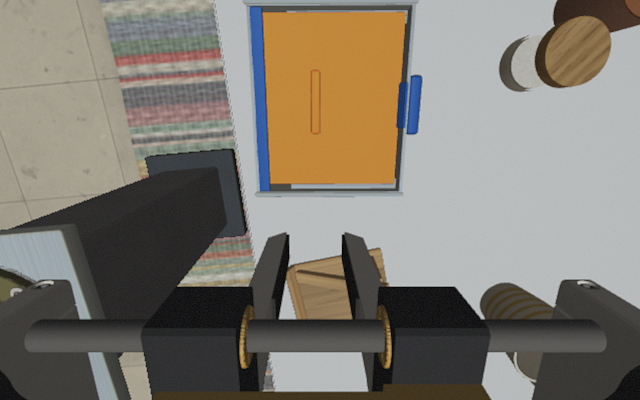

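View pics/w20z.png

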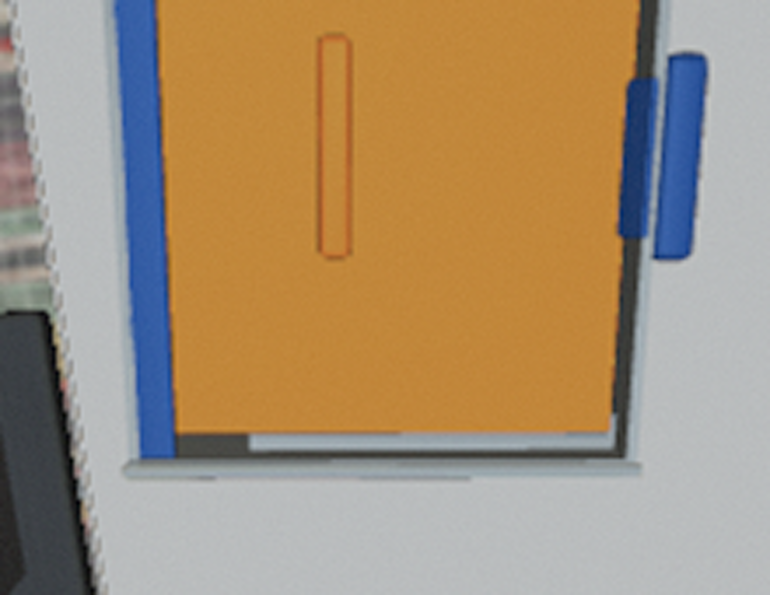

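The divider lies level: slope under 0.001, top at 83.0 mm measured against 82 expected. Its edge is under the lip, and the catch overlaps its far edge at (402,104). Next is the spoon.

Run:
```python
from h import *
plan([456,-229.5,120],[np.pi,0,np.pi/2+.185],9)
```

```text
{'x': -0.0476, 'y': -0.0, 'z': 0.0092} {'wz': -1.74}
{'x': -0.0476, 'y': -0.0014, 'z': 0.0092} {'wz': -1.74}
{'x': -0.0475, 'y': -0.0029, 'z': 0.0092} {'wz': -1.74}
{'x': -0.0474, 'y': -0.0043, 'z': 0.0092} {'wz': -1.74}
{'x': -0.0473, 'y': -0.0058, 'z': 0.0092} {'wz': -1.74}
{'x': -0.0471, 'y': -0.0072, 'z': 0.0092} {'wz': -1.74}
{'x': -0.0468, 'y': -0.0086, 'z': 0.0092} {'wz': -1.74}
{'x': -0.0466, 'y': -0.01, 'z': 0.0092} {'wz': -1.74}
{'x': -0.0462, 'y': -0.0115, 'z': 0.0092} {'wz': -1.74}
dist 436.58543578771844 ang 15.6498189483008
```

play_rows(
  commands=[
    {"x": -0.0476,"y": 0,"z": 0.004,"wx": 0,"wy": 0,"wz": -1.74,"grip": 0.4},
    {"x": -0.0476,"y": -0.0014,"z": 0.004,"wx": 0,"wy": 0,"wz": -1.74,"grip": 0.4},
    {"x": -0.0475,"y": -0.003,"z": 0.004,"wx": 0,"wy": 0,"wz": -1.74,"grip": 0.4},
    {"x": -0.0474,"y": -0.0043,"z": 0.006,"wx": 0,"wy": 0,"wz": -1.74,"grip": 0.4},
    {"x": -0.0473,"y": -0.0058,"z": 0.01,"wx": 0,"wy": 0,"wz": -1.74,"grip": 0.4},
    {"x": -0.047,"y": -0.007,"z": 0.013,"wx": 0,"wy": 0,"wz": -1.74,"grip": 0.4},
    {"x": -0.0468,"y": -0.0086,"z": 0.013,"wx": 0,"wy": 0,"wz": -1.74,"grip": 0.4},
    {"x": -0.0466,"y": -0.01,"z": 0.015,"wx": 0,"wy": 0,"wz": -1.74,"grip": 0.4},
    {"x": -0.046,"y": -0.0115,"z": 0.015,"wx": 0,"wy": 0,"wz": -1.74,"grip": 0.4},
    {"x": 0,"y": 0,"z": 0,"wx": 0,"wy": 0,"wz": 0,"grip": 0.4},
    {"x": 0,"y": 0,"z": 0,"wx": 0,"wy": 0,"wz": 0,"grip": 0.4},
  ],
)

```text
clock: 25.42
eef_pos: [456.6, -228.5, 119.3]
eef_rot: [-3.142, -0.001, 1.756]
wrist_force: [0.1, 1.2, -0.2]
finger_gap: 37.7
```

Run:
```python
from h import *
im,d,s=grab('wrist','w21.png')
print(s['eef_pos'],s['eef_rot'],s['clock'],s['wrist_force'],s['joints'].round(2))
plan([456,-229.5,2.5],[np.pi,0,np.pi/2+.185],1)
i=manip.camera_info('wrist')
```

```text
[ 456.6211408  -228.53979197  119.28710549] [-3.14158563e+00 -1.03113149e-03  1.75595697e+00] 25.425 [ 0.08105779  1.18041004 -0.15803326] [-0.54  0.3   1.73  0.    1.11 -0.72]
{'x': -0.001, 'y': -0.0011, 'z': 0.1172} {'wx': 0.04, 'wy': -0.03, 'wz': 0.05}
dist 117.21626831077386 ang 0.06670869090853287
```

View pics/w21.png

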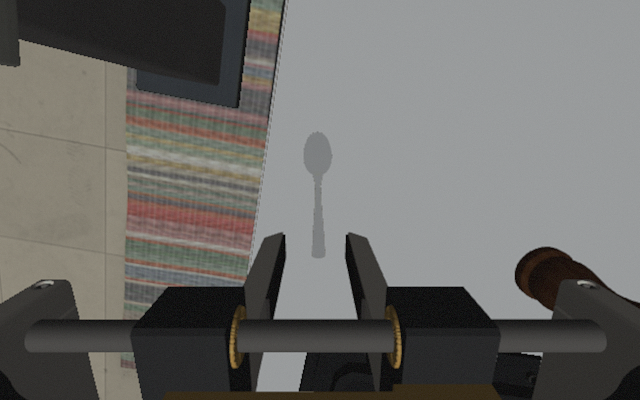

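The whole spoon is visible and in line with the tool: bowl end at (317,132), handle end at (318,257).

Run:
```python
from h import *
z=np.load('pics/w21.png.npz');im=z['im'].astype(int);s=dict(eef_pos=z['pos'],eef_rot=z['rot'])
m=np.zeros(im.shape[:2],bool);m[120:268,290:345]=1
bg=np.median(im[100:260,345:346].sum(-1));mm=m&(im.sum(-1)<bg-35)
n,l,st,c=cv2.connectedComponentsWithStats(mm.astype(np.uint8));i=1+np.argmax(st[1:,4]);print(st[i],bg)
pts=np.argwhere(l==i)[:,::-1]
w=ray('wrist',pts,4,s);R=Rn.from_euler('xyz',s['eef_rot']).as_matrix();t=(w-s['eef_pos'])@R
print('tool x',t[:,0].min(),t[:,0].max(),'mid',(t[:,0].min()+t[:,0].max())/2)
for a in range(-65,70,13):
    k=np.abs(t[:,0]-((t[:,0].min()+t[:,0].max())/2+a))<3
    if k.any(): print(a,'y',t[k,1].min().round(1),t[k,1].max().round(1))
```

```text
[ 303  131   30  127 1831] 465.0
tool x -64.45578073438209 64.88277497364571 mid 0.2134971196318105
-65 y -5.4 8.2
-52 y -4.4 8.1
-39 y -4.3 8.0
-26 y -3.3 6.9
-13 y -3.3 5.8
0 y -2.3 4.7
13 y -2.3 4.6
26 y -9.0 11.3
39 y -12.8 15.0
52 y -11.8 13.0
65 y -4.1 5.3
```

play_rows(
  commands=[
    {"x": 0,"y": 0.0012,"z": 0.035,"wx": 0,"wy": 0,"wz": 0,"grip": 0.4},
    {"x": 0,"y": 0,"z": 0.045,"wx": 0,"wy": 0,"wz": 0,"grip": 0.4},
    {"x": 0,"y": 0,"z": 0.024,"wx": 0,"wy": 0,"wz": 0,"grip": 0.35},
    {"x": 0,"y": 0,"z": 0.008,"wx": 0,"wy": 0,"wz": 0,"grip": 0.35},
    {"x": 0,"y": 0,"z": 0.003,"wx": 0,"wy": 0,"wz": 0,"grip": 0.35},
    {"x": 0,"y": 0,"z": 0,"wx": 0,"wy": 0,"wz": 0,"grip": 0.35},
  ],
  squeeze=12,
)

```text
clock: 26.22
eef_pos: [458.4, -229.3, 6.0]
eef_rot: [3.139, 0.001, 1.756]
wrist_force: [0.3, -0.1, 1.2]
finger_gap: 32.8
```

play_rows(
  commands=[
    {"x": 0,"y": 0,"z": 0.003,"wx": 0,"wy": 0,"wz": 0,"grip": 0.3},
    {"x": 0,"y": 0,"z": 0.0005,"wx": 0,"wy": 0,"wz": 0,"grip": 0.2},
    {"x": 0,"y": 0,"z": 0,"wx": 0,"wy": 0,"wz": 0,"grip": 0.1},
    {"x": 0,"y": 0,"z": 0,"wx": 0,"wy": 0,"wz": 0,"grip": 0},
    {"x": 0,"y": 0,"z": 0,"wx": 0,"wy": 0,"wz": 0,"grip": 0},
    {"x": 0,"y": 0,"z": 0,"wx": 0,"wy": 0,"wz": 0,"grip": 0},
    {"x": 0,"y": 0,"z": 0,"wx": 0,"wy": 0,"wz": 0,"grip": 0},
  ],
)

```text
clock: 27.1
eef_pos: [458.0, -229.3, 1.8]
eef_rot: [3.14, 0.001, 1.756]
wrist_force: [0.8, 1.0, 4.5]
finger_gap: 20.7
```

Run:
```python
from h import *
im,d,s=grab('wrist','w22.png')
print(s['eef_pos'],s['eef_rot'],s['clock'],s['wrist_force'],s['finger_gap'])
```

```text
[ 458.01710384 -229.34621516    1.77055456] [3.14003490e+00 5.42901065e-04 1.75567760e+00] 27.1 [0.81080495 0.95978087 4.53804411] 20.729525782701298
```

View pics/w22.png

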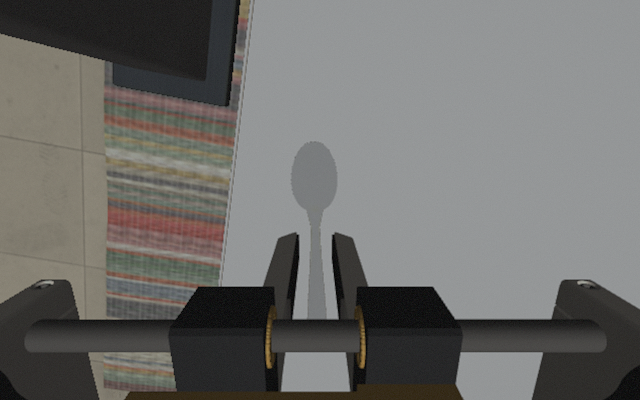

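The fingers stopped at 20.7 mm. I lift a little to see whether the spoon is held.

play_rows(
  commands=[
    {"x": 0,"y": 0,"z": 0,"wx": 0,"wy": 0,"wz": 0,"grip": 0},
    {"x": 0,"y": 0,"z": -0.01,"wx": 0,"wy": 0,"wz": 0,"grip": 0},
    {"x": 0,"y": 0,"z": -0.02,"wx": 0,"wy": 0,"wz": 0,"grip": 0},
    {"x": 0,"y": 0,"z": -0.02,"wx": 0,"wy": 0,"wz": 0,"grip": 0},
    {"x": 0,"y": 0,"z": 0,"wx": 0,"wy": 0,"wz": 0,"grip": 0},
  ],
)

```text
clock: 27.78
eef_pos: [458.3, -229.7, 52.9]
eef_rot: [3.139, 0.002, 1.756]
wrist_force: [0.7, -0.2, -0.6]
finger_gap: 20.5
```

Run:
```python
from h import *
im,d,s=grab('wrist','w23.png')
print(s['eef_pos'],s['eef_rot'],s['clock'],s['wrist_force'],s['finger_gap'])
```

```text
[ 458.27207825 -229.67374355   52.85351104] [3.13875155e+00 1.87777314e-03 1.75563724e+00] 27.775 [ 0.68639375 -0.18849976 -0.60334356] 20.547792812559802
```

View pics/w23.png

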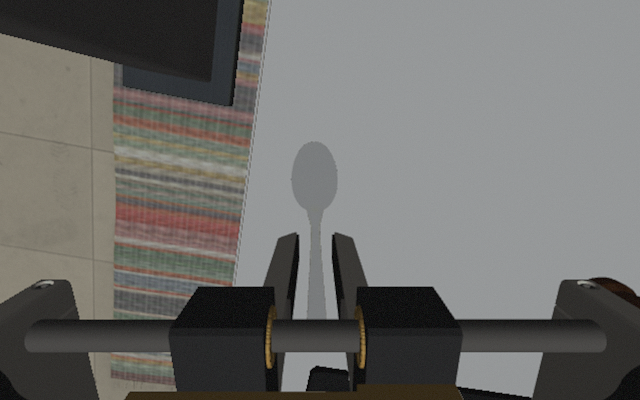

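The spoon stays in place in the hand and is held across its width. I carry it to the box, beyond the tab.

Run:
```python
from h import *
p=C+RB.apply([28,0.8,175]);print(p)
s=dict(manip.read_state());s['eef_pos']=np.array(s['eef_pos'])+[0,0,100]
plan(p,[np.pi,0,1.483],10,s)
```

```text
[541.36196312 281.63608337 175.        ]
{'x': 0.0487, 'y': 0.0176, 'z': -0.0023} {'wz': 1.56}
{'x': 0.0492, 'y': 0.0163, 'z': -0.0023} {'wz': 1.56}
{'x': 0.0496, 'y': 0.0149, 'z': -0.0023} {'wz': 1.56}
{'x': 0.05, 'y': 0.0136, 'z': -0.0023} {'wz': 1.56}
{'x': 0.0503, 'y': 0.0122, 'z': -0.0023} {'wz': 1.56}
{'x': 0.0506, 'y': 0.0108, 'z': -0.0023} {'wz': 1.56}
{'x': 0.0509, 'y': 0.0094, 'z': -0.0023} {'wz': 1.56}
{'x': 0.0511, 'y': 0.0081, 'z': -0.0023} {'wz': 1.56}
{'x': 0.0513, 'y': 0.0067, 'z': -0.0023} {'wz': 1.56}
{'x': 0.0515, 'y': 0.0053, 'z': -0.0023} {'wz': 1.56}
dist 518.3152300219091 ang 15.617987795426677
```

play_rows(
  commands=[
    {"x": 0,"y": 0,"z": -0.05,"wx": 0,"wy": 0,"wz": 0,"grip": 0},
    {"x": 0,"y": 0,"z": -0.05,"wx": 0,"wy": 0,"wz": 0,"grip": 0},
    {"x": 0.0487,"y": 0.0176,"z": -0.002,"wx": 0,"wy": 0,"wz": 1.56,"grip": 0},
    {"x": 0.0492,"y": 0.0163,"z": -0.002,"wx": 0,"wy": 0,"wz": 1.56,"grip": 0},
    {"x": 0.0496,"y": 0.015,"z": -0.002,"wx": 0,"wy": 0,"wz": 1.56,"grip": 0},
    {"x": 0.05,"y": 0.0136,"z": -0.002,"wx": 0,"wy": 0,"wz": 1.56,"grip": 0},
    {"x": 0.0503,"y": 0.0122,"z": -0.002,"wx": 0,"wy": 0,"wz": 1.56,"grip": 0},
    {"x": 0.0506,"y": 0.0108,"z": -0.002,"wx": 0,"wy": 0,"wz": 1.56,"grip": 0},
    {"x": 0.051,"y": 0.0094,"z": -0.002,"wx": 0,"wy": 0,"wz": 1.56,"grip": 0},
    {"x": 0.051,"y": 0.008,"z": -0.002,"wx": 0,"wy": 0,"wz": 1.56,"grip": 0},
    {"x": 0.051,"y": 0.0067,"z": -0.002,"wx": 0,"wy": 0,"wz": 1.56,"grip": 0},
    {"x": 0.051,"y": 0.0053,"z": -0.002,"wx": 0,"wy": 0,"wz": 1.56,"grip": 0},
    {"x": 0,"y": 0,"z": 0,"wx": 0,"wy": 0,"wz": 0,"grip": 0},
    {"x": 0,"y": 0,"z": 0,"wx": 0,"wy": 0,"wz": 0,"grip": 0},
  ],
)

```text
clock: 29.58
eef_pos: [540.8, 280.2, 170.5]
eef_rot: [-3.141, 0.001, 1.484]
wrist_force: [-0.6, 0.6, -0.2]
finger_gap: 20.7
```

Run:
```python
from h import *
im,d,s=grab('wrist','w24.png')
print(s['eef_pos'],s['eef_rot'],s['clock'],s['wrist_force'],s['finger_gap'])
print(RB.inv().apply(s['eef_pos']-C))
plan(C+RB.apply([28,.8,86]),[np.pi,0,1.483],1)
```

```text
[540.80499296 280.24268987 170.50969795] [-3.14121891e+00  1.06200561e-03  1.48369639e+00] 29.575 [-0.55482622  0.61401235 -0.16985855] 20.709222956518076
[ 27.56764547  -0.6369519  170.50969795]
{'x': 0.0019, 'y': 0.0002, 'z': 0.0849} {'wy': 0.05}
dist 84.93820441791243 ang 0.04678809949129542
```

View pics/w24.png

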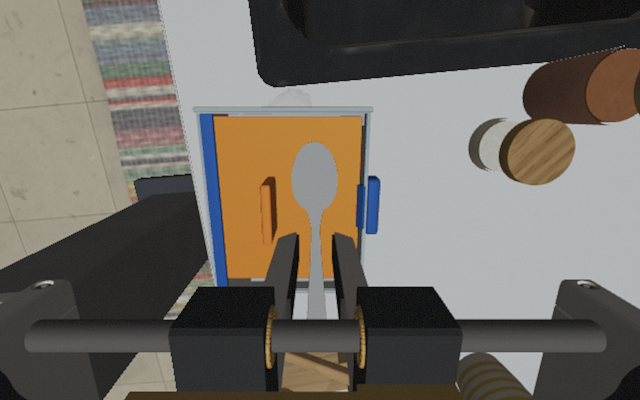

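play_rows(
  commands=[
    {"x": 0.001,"y": 0,"z": 0.03,"wx": 0,"wy": 0,"wz": 0,"grip": 0},
    {"x": 0,"y": 0,"z": 0.035,"wx": 0,"wy": 0,"wz": 0,"grip": 0},
    {"x": 0,"y": 0,"z": 0.015,"wx": 0,"wy": 0,"wz": 0,"grip": 0},
    {"x": 0,"y": 0,"z": 0.004,"wx": 0,"wy": 0,"wz": 0,"grip": 0},
    {"x": 0,"y": 0,"z": 0,"wx": 0,"wy": 0,"wz": 0,"grip": 0},
    {"x": 0,"y": 0,"z": 0,"wx": 0,"wy": 0,"wz": 0,"grip": 0},
  ],
)

```text
clock: 30.38
eef_pos: [541.9, 282.0, 88.9]
eef_rot: [3.139, -0.001, 1.483]
wrist_force: [-0.2, -0.9, -2.0]
finger_gap: 20.6
```

play_rows(
  commands=[
    {"x": 0,"y": 0,"z": 0.002,"wx": 0,"wy": 0,"wz": 0,"grip": 0},
    {"x": 0,"y": 0,"z": 0.0015,"wx": 0,"wy": 0,"wz": 0,"grip": 0},
    {"x": 0,"y": 0,"z": 0,"wx": 0,"wy": 0,"wz": 0,"grip": 0},
    {"x": 0,"y": 0,"z": 0,"wx": 0,"wy": 0,"wz": 0,"grip": 0},
  ],
)

```text
clock: 30.88
eef_pos: [541.4, 281.9, 84.2]
eef_rot: [3.14, -0.0, 1.483]
wrist_force: [-0.3, 0.4, -0.4]
finger_gap: 20.5
```

play_rows(
  commands=[
    {"x": 0,"y": 0,"z": 0.0004,"wx": 0,"wy": 0,"wz": 0,"grip": 0},
    {"x": 0,"y": 0,"z": 0,"wx": 0,"wy": 0,"wz": 0,"grip": 0.25},
    {"x": 0,"y": 0,"z": 0,"wx": 0,"wy": 0,"wz": 0,"grip": 0.3},
    {"x": 0,"y": 0,"z": 0,"wx": 0,"wy": 0,"wz": 0,"grip": 0.32},
    {"x": 0,"y": 0,"z": 0,"wx": 0,"wy": 0,"wz": 0,"grip": 0.32},
    {"x": 0,"y": 0,"z": -0.02,"wx": 0,"wy": 0,"wz": 0,"grip": 0.32},
    {"x": 0,"y": 0,"z": -0.05,"wx": 0,"wy": 0,"wz": 0,"grip": 0.32},
    {"x": -0.05,"y": -0.02,"z": -0.04,"wx": 0,"wy": 0,"wz": 0,"grip": 0.32},
    {"x": -0.05,"y": -0.02,"z": -0.01,"wx": 0,"wy": 0,"wz": 0,"grip": 0.32},
    {"x": 0,"y": 0,"z": 0,"wx": 0,"wy": 0,"wz": 0,"grip": 0.32},
    {"x": 0,"y": 0,"z": 0,"wx": 0,"wy": 0,"wz": 0,"grip": 0.32},
  ],
)

```text
clock: 32.25
eef_pos: [494.6, 189.4, 201.0]
eef_rot: [3.14, -0.0, 1.483]
wrist_force: [0.2, 1.6, -0.7]
finger_gap: 30.0
```

Run:
```python
from h import *
im,d,s=grab('wrist','w25.png');grab('top','top25.png');grab('scene','scene25.png')
print(s['eef_pos'],s['eef_rot'],s['clock'],s['wrist_force'])
from plate import plate
plate('w25.png')
P=RB.inv().apply((cloud('wrist',d,s)-C).reshape(-1,3)).reshape(d.shape+(3,))
hsv=cv2.cvtColor(im,cv2.COLOR_RGB2HSV);S=hsv[...,1]
m=(S<60)&(np.abs(P[...,0]-20)<38)&(np.abs(P[...,1])<72)&(P[...,2]>75)&(P[...,2]<110)
q=P[m];print('spoon',len(q),np.percentile(q,[1,50,99],axis=0).round(1).tolist())
i=cv2.cvtColor(im,cv2.COLOR_RGB2BGR)[0:220,200:470];cv2.imwrite('pics/w25z.png',cv2.resize(i,None,fx=2.7,fy=2.7,interpolation=cv2.INTER_CUBIC))
```

```text
[494.56912004 189.35018221 201.03351954] [ 3.14010008e+00 -3.26621190e-04  1.48311623e+00] 32.25 [ 0.18056109  1.63285075 -0.69334912]
top plane: slope x,y [0.0003 0.0003] z0 83.01 ext [[-57.8, -73.0, 81.0], [64.6, 76.4, 85.1]]
spoon 2252 [[14.1, -61.6, 83.2], [26.7, 33.5, 88.4], [38.2, 64.6, 95.0]]
```

View pics/w25z.png

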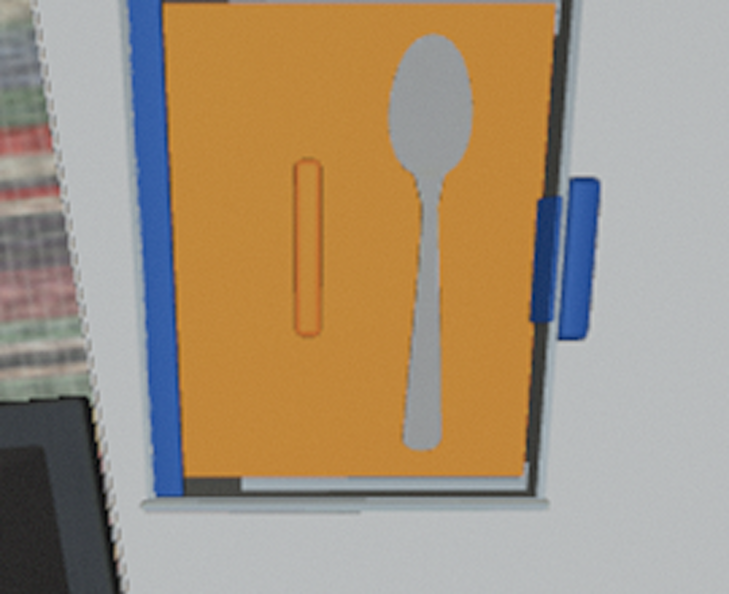

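View pics/scene25.png

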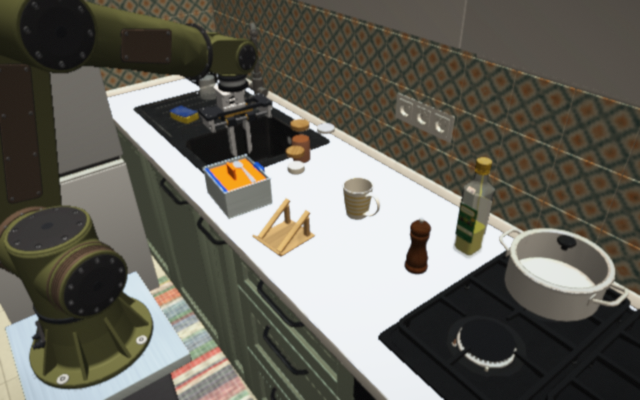

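The spoon lies flat on the level divider, inside the rim. The catch is over the divider's edge, the mug, mill and sugar jar are unmoved, and the gripper is clear, so I hand in.

Run:
```python
from cell import manip
print(manip.sign_off(), manip.read_state()['clock'])
```

```text
the job is handed in; nothing more can be done
the job is handed in; nothing more can be done
```

The lunch box is packed in the order asked, and I handed the job in at about 32 s of the 72 s allowed.

- **Jars:** The mustard and honey jars stand upright side by side on the bottom of the box. I last saw both before the divider covered them.
- **Divider:** The near edge is tucked under the blue lip and the far edge was pressed down past the catch, with about 34 N measured at the wrist. After release the plate's slope was under 0.001. Its top measured 83.0 mm against 82 expected, which is within the camera's 2 mm calibration error. The picture shows the catch overlapping the far edge.
- **Spoon:** It lies flat on the divider beyond the tab, at box x of about 14 to 38 mm and y of about -62 to +65 mm, inside the rim.
- **Bystanders:** The mug, pepper mill and sugar jar look unmoved in the final scene picture. At hand-in the gripper was clear of everything.

Two checks were slightly off:
- **Box position:** The far-left rim measured 1 to 2 mm away from my first estimate of the box position, and the wall behind the lip was touched about 1 mm early. I corrected for both while fitting the divider.
- **Spoon grip:** The fingers stopped at 20.7 mm on the spoon, wider than its handle looks. It lifted and carried without slipping.

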